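Set up a pneumatics exercise on the training bench

TASK

Set up the exercise: press every valve that is on the bench down into a bay of the mounting console until its tabs catch and its flange sits flush on the panel, one valve to a bay, and lay both cylinders flat in the black drip tray, lengthwise, with both rods pointing away from the robot. Only when all that is in place, set the pressure to 3.6 on the set-point unit: first turn the outer coarse knob to mark 3, then the inner fine knob to mark 6. Do not shove or knock over the other equipment on the bench.

Things in the scene. Friction and masses are not known exactly. Their poses are not given: they have to be found in the camera images.
- valve1: double-solenoid valve on a clip-in base: black base 104 x 54 mm, 30 mm deep (lowest 9 mm tapered 5 to 6 mm a side); on it a black flange 124 x 62 x 5 mm; on that the valve, aluminium with a black coil at each end, 104 long, 28 wide, 37 mm tall, gripped across its width. 0.3 kg. Origin: centre of the base's underside; x along its length, z up. May be turned end for end
- valve2: the same as valve1. On all of them, a grey sprung tab at each x end of the base has a bevelled nose that stands out 5 mm beyond the base, with a flat shoulder 8 mm below the flange's underside; the nose gives way inwards when pushed
- valve3: the same as valve1 and valve2
- valve4: the same as valve1 and valve2
- bay1 (a point): leftmost (+y) bay of the mounting console: centre of a rectangular opening 107 mm (x) by 57 mm (y) at the upper face of a 6 mm aluminium panel, 45 mm above the table, hollow below. x along the opening's length, z up. The console, 170 x 330 mm, is fixed and has four such bays 76 mm apart along y
- bay2 (a point): second bay from the left, the same. A valve drops in until its tabs meet the panel, some 16 mm short; pressing it home takes about 15 N. The tabs snap out under the panel when the flange is within 2 mm of it; clipped in, the flange lies on the panel and the valve's origin is 30 mm below this point
- bay3 (a point): third bay from the left, the same
- bay4 (a point): rightmost (-y) bay, the same
- cyl1: pneumatic cylinder lying on its side: square aluminium barrel 36 mm across, 100 mm long, with dark end caps 38 mm square and 14 mm thick (128 mm over the caps) and a bare steel rod, 12 mm thick and 40 mm long, out of its +x end. 0.34 kg. Origin: on the axis, at the middle of the barrel (close to the centre of mass), so 19 mm above what it lies on; x along the rod. Any of its four sides may be down
- cyl1_tip (a point): tip of the rod of cyl1, on its axis, 104 mm from its origin along x
- cyl2: pneumatic cylinder lying on its side: square aluminium barrel 36 mm across, 100 mm long, with dark end caps 38 mm square and 14 mm thick (128 mm over the caps) and a bare steel rod, 12 mm thick and 40 mm long, out of its +x end. 0.34 kg. Origin: on the axis, at the middle of the barrel (close to the centre of mass), so 19 mm above what it lies on; x along the rod. Any of its four sides may be down
- cyl2_tip (a point): tip of the rod of cyl2, on its axis, 104 mm from its origin along x
- tray: black drip tray, fixed, 260 mm (x) by 180 mm (y) outside; walls 5 mm thick, rim 16 mm above the table, floor 5 mm thick. Origin: centre of its underside; x along its length, away from the robot, z up
- coarse_grip (a point): on the axis of the set-point unit's coaxial knobs, 22 mm above the unit's top: where to grip the outer (coarse) knob, a dark cylinder of 52 mm diameter, from 1.5 to 23.5 mm above the unit's top. The unit is a grey box 110 x 110 x 50 mm, fixed; x, y along its sides, z up
- fine_grip (a point): the same axis, 46 mm above the unit's top: where to grip the inner (fine) knob, a bare aluminium cylinder of 26 mm diameter standing on the outer one, from 24 to 54 mm above the unit's top
- coarse (a joint): outer knob; the white line on its top and the nib at its foot point to the mark. Marks 0 to 10 on the white ring, 30 degrees apart, clockwise from above; long ones at 0, 5, 10; 0 faces the robot (the unit's -x). Value in rad: 0 at mark 0, 0.5236 per mark, growing clockwise from above to 5.236. Friction 0.05 N m; stays where it is left
- fine (a joint): inner knob; the black line on its top points to the same marks, with the same values. It turns independently of the outer knob. Friction 0.03 N m; stays where it is left
- oiler: bystander: white oil bottle, 54 mm diameter, 130 mm tall; origin at the centre of its underside, z up
- coupler: bystander: steel coupling on a block 50 x 40 mm, 54 mm tall; origin at the centre of its underside, z up
Mind the look-alikes: they are no part of the job. Leave any orange look-alike of the cyl2 alone. What is shaped like the valve4 but orange is not meant.

How it is judged:
By the outcome, as a careful person would: the job done as asked, in the order asked, and still so for the second after the job is handed in, with the robot touching nothing.
Of valve1, valve2, valve3, valve4 only 3 to 4 are there at a start; the rules pass over those that are not, and their reading is None.
At some moment in a run one of cyl1, cyl2 may be knocked a few centimetres aside while the robot is not near it.
Once in a run the grip may slacken for a moment while it holds something.
It also fails if it takes over 192 s, if anything falls off the work surface, if the arm or the gripper's body presses on something with over 40 N, if the wrist force passes 120 N, or if a joint passes its speed limit or range.

ROBOT

A 6-joint arm with a two-finger parallel gripper is mounted at the origin on the work surface. World frame = base frame: x ahead of the robot, y to its left, z up, the work surface at z = 0. Lengths are in mm, angles in rad, forces in N, time in s.
With the tool pointing down it reaches from about 350 to 975 mm from the base axis. Payload 4.9 kg.
Tool frame: the origin (TCP) lies on the mounting face of the last link; the fingertips stand 173 mm ahead of it and the grasp point (between the pads) lies 155 mm ahead of it; z points along the fingers, y is the line along which they close (so a half turn about z gives the same grasp; the last joint's range is limited). The gripper opens to 85 mm and grips with 20 to 120 N. Pads are 22 mm wide; open, the fingers measure 114 mm over their backs; the gripper's body (76 mm by 85 mm) begins 54 mm behind the grasp point. The pads swing forward as they close: fully open they stand 13 mm farther back than shut.
Start: joints at [-1.403, 0.053, 1.613, -0, 1.476, -0.119], TCP at [176.798, -599.454, 404.704] pointing down, gripper open.
Joint ranges: [-3.01, 3.01], [-1.01, 2.22], [0.06, 2.58], [-1.02, 4.17], [0.09, 2.62], [-3.14, 3.14]. Speed limits (rad/s): [2.57, 2.57, 3.14, 3.14, 3.14, 3.14].

INTERFACE

Orientations are given as a 3x3 rotation matrix whose columns are the frame's x, y, z axes.
In Python, from bench import readout, camera, order gives the robot as it stands.
- The arm moves only by the tool arm_command, never from a script. Its argument "rows" is a list that holds one entry, the list of rows, each a list of 6 numbers: the shift along the tool's x, y, z in mm, then the turn, a rotation vector about the tool's x, y, z in rad. In form: [[[tx, ty, tz, wx, wy, wz], ...]]. A call has exactly 10 rows; each row is the pose to reach, as a shift and turn from the pose commanded when the call began, along the tool's axes at that moment; what a row does not reach only later rows make up. A row lasts 1/8 s, in which the tool goes at most 62.5 mm and 10.7 degrees, less where a joint would pass 70% of its speed; a pose out of reach is approached as far as the arm can. A call with a gripper value outside its range is refused whole. "grip" is the finger opening in mm, from 0 to 85.4, set as the call begins (left out, the last holds). The fingers move at their own pace and stop on an object; the grip force is fixed at half the most. Time passes only in rows, so rows that repeat a pose let the fingers close, or fill a call up. It gives the time, the measured TCP pose, the force, the opening and the grip force at its end, in the units of the state.
- readout.sense(): the state, without advancing time (a new reading comes with each control period).
- camera(name): name is "side" or "top" or "wrist"; returns a dict with "color" (384x512x3 uint8, red, green, blue), "K" (3x3 intrinsics, pixels), "rvec" (rotation vector, rad) and "tvec" (3), from world to camera coordinates, as OpenCV has them; the wrist camera has in their place "mount" (4x4, takes a point from camera to tool coordinates, whose origin is the TCP and whose axes are the flange's). Camera axes: x right, y down, z forward; pixel columns grow to the right and rows downward; lengths in mm; the calibration is good to about 2 mm. A picture is of the moment at which its call begins: read the wrist's pose just before it. There is no depth.
- order.finish_job(): hands the job in; it is judged then, once.
The state is a dict: "time": time; "q": joint angles; "joint_velocities": joint speeds; "effort": joint torques, N m; "position": TCP position; "orientation": TCP orientation; "force": force on the tool from outside, world axes, zero at the start; "ft_torque": the same for the moment, N m; "gripper_width": finger opening in mm; "grip_force": force on a finger pad.
Only numpy, scipy, OpenCV 4.12 (cv2) and the standard library are available. Lean on these libraries where they do the work, as an engineer would, in place of code of your own. Each camera call takes 0.05 s, during which the arm holds its last target. There are 200 camera calls.

## Working session

There is one attempt and no reset: what is moved stays moved. The work goes in short steps, Python scripts to look and compute and a tool call to move; the robot and the scene stay as the last step left them, time stands still between calls to the robot, and variables do not carry over. Pictures are saved under pics/ and viewed, at most 14 in all, crops included, and the job is handed in when it is done.

Besides the shell and the picture viewer there is one more tool, called after "Request:" as name(argument=value, ...) on one line, values as JSON. arm_command: Moves the arm, as the interface text tells. Its arguments: {"type":"object","properties":{"rows":{"type":"array"},"grip":{"type":"number"}},"required":["rows"]}

```bash
ls; mkdir -p pics; python3 - <<'E'
from bench import readout,camera,order
import cv2,numpy as np
s=readout.sense();print(s)
for n in("top","side"):
    c=camera(n);cv2.imwrite(f"pics/{n}0.png",cv2.resize(c["color"][:,:,::-1],None,fx=1.5,fy=1.5,interpolation=cv2.INTER_CUBIC))
    print(n,c["K"].tolist(),np.array(c["rvec"]).tolist(),np.array(c["tvec"]).tolist())
print(camera("wrist")["mount"],camera("wrist")["K"])
E
```

```text
pics
{'time': 0.0, 'q': array([-1.40296146e+00,  5.33581415e-02,  1.61433916e+00, -1.49796005e-05,
        1.47600943e+00, -1.19023417e-01]), 'joint_velocities': array([-8.49064693e-05, -1.69262784e-03, -9.25982093e-05,  1.24886776e-03,
        7.11522340e-04,  3.62350698e-04]), 'effort': array([-8.93162123e-04, -3.93686235e+01, -3.70179391e+01, -2.49434142e-04,
        6.94626564e-03, -7.35982326e-06]), 'position': array([ 176.77518502, -599.18607715,  403.43487245]), 'orientation': array([[ 9.59137163e-01,  2.82941280e-01, -3.67855828e-04],
       [ 2.82941420e-01, -9.59134932e-01,  2.08188405e-03],
       [ 2.36227563e-04, -2.10089402e-03, -9.99997765e-01]]), 'force': array([ 0.09543207, -0.82623481, -0.5649989 ]), 'ft_torque': array([-0.0219541 , -0.03196689, -0.03692075]), 'grip_force': 0.0, 'gripper_width': 85.49754403386872}
top [[404.12256805527915, 0.0, 258.78971097554603], [0.0, 404.12256805527915, 190.44437173346245], [0.0, 0.0, 1.0]] [2.1307172084410184, -2.127789557194945, 0.16579397310652844] [-14.097111128348894, 491.64622390886274, 1007.0766417366997]
side [[390.1222451659152, 0.0, 255.1677460453906], [0.0, 390.1222451659152, 191.9268718324828], [0.0, 0.0, 1.0]] [0.0021729356765105927, -2.9566476061368014, 1.0542050078431746] [466.8850358307243, 59.71055903760344, 1123.153316032058]
[[ 1.87114823e-04 -9.46629667e-01 -3.22323188e-01  8.42805410e+01]
 [ 9.99999899e-01  3.08682066e-04 -3.26047895e-04 -3.96941479e-02]
 [ 4.08141998e-04 -3.22323095e-01  9.46629630e-01  2.85539658e+01]
 [ 0.00000000e+00  0.00000000e+00  0.00000000e+00  1.00000000e+00]] [[287.72907632   0.         257.46009087]
 [  0.         287.72907632 191.8362489 ]
 [  0.           0.           1.        ]]
```

View pics/top0.png

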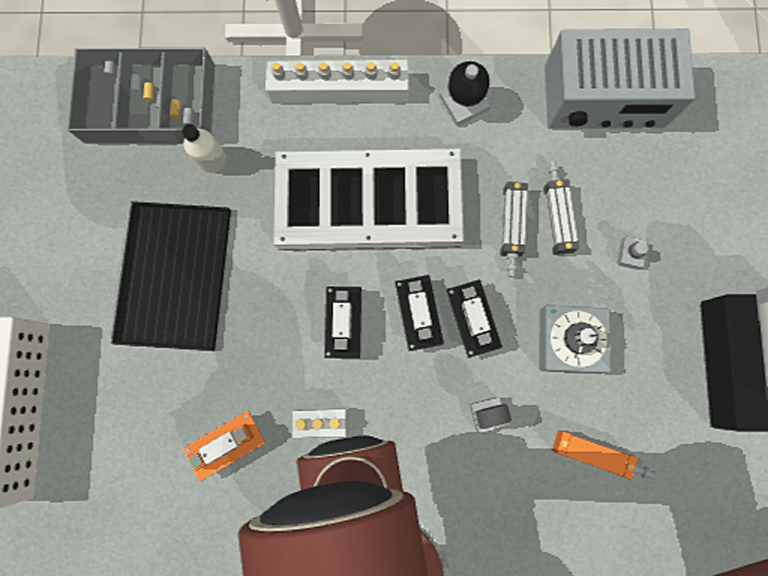

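View pics/side0.png

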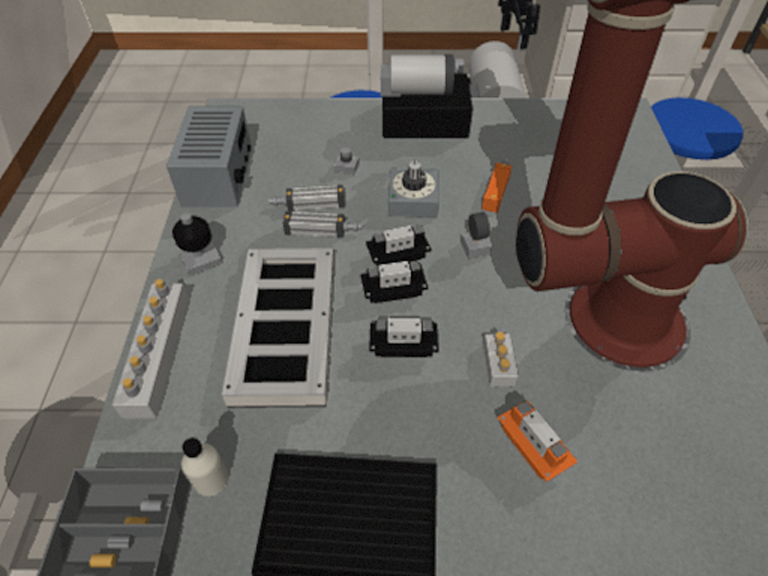

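The top view shows three black valves at (342,322), (420,312) and (473,318). The cylinders are at (514,222), with its rod towards the robot, and (562,215), with its rod pointing away. The tray is at (172,275), the console at (368,197) and the set-point unit at (581,338). The orange parts at (224,446) and (597,453) are look-alikes, so I'll leave them alone.

```bash
cat > h.py <<'E'
from bench import readout,camera,order
import cv2,numpy as np
from scipy.spatial.transform import Rotation as Ro
def extr(c,s=None):
    if "mount" in c:
        T=np.eye(4);T[:3,:3]=s["orientation"];T[:3,3]=s["position"]
        M=np.linalg.inv(T@np.array(c["mount"]));return M[:3,:3],M[:3,3]
    return cv2.Rodrigues(np.array(c["rvec"]))[0],np.array(c["tvec"]).ravel()
def unproj(c,uv,z,s=None):
    R,t=extr(c,s);uv=np.atleast_2d(uv).astype(float)
    d=np.c_[uv,np.ones(len(uv))]@np.linalg.inv(c["K"]).T@R
    o=-R.T@t
    return o+d*((z-o[2])/d[:,2])[:,None]
def proj(c,P,s=None):
    R,t=extr(c,s);p=np.atleast_2d(P)@R.T+t;p=p@np.array(c["K"]).T
    return p[:,:2]/p[:,2:]
def shot(n,name,box=None,f=1):
    s=readout.sense();c=camera(n);im=c["color"][:,:,::-1]
    if box: im=im[box[1]:box[3],box[0]:box[2]]
    if name: cv2.imwrite(f"pics/{name}.png",cv2.resize(im,None,fx=f,fy=f,interpolation=cv2.INTER_CUBIC))
    return s,c
def down(yaw): # tool y axis at angle yaw+90deg-ish: tool x along yaw, z down
    a=yaw;return np.array([[np.cos(a),np.sin(a),0],[np.sin(a),-np.cos(a),0],[0,0,-1.]])
def go(x,y,zg,yaw,s=None):
    """numbers to bring grasp point to x,y,zg with tool x at yaw (or half turn nearer)"""
    s=s or readout.sense();R=s["orientation"];best=None
    for k in(0,np.pi):
        Rt=down(yaw+k);w=Ro.from_matrix(R.T@Rt).as_rotvec()
        if best is None or np.linalg.norm(w)<np.linalg.norm(best[1]):best=(Rt,w,yaw+k)
    d=R.T@(np.array([x,y,zg+155.])-s["position"])
    print("go",np.round(d,1).tolist(),np.round(best[1],3).tolist(),"yaw",round(best[2],3),"q6",round(s["q"][5],2))
E
python3 - <<'E'
from h import *
s,c=shot("top",None)
f=lambda *p:(np.array(p)+.5)/1.5-.5
P=lambda z,*p:np.round(unproj(c,f(*p),z)[:,:2],0).tolist()
print("campos",-extr(c)[0].T@extr(c)[1])
print("valve tops z72",P(72,[342,322],[420,312],[473,318]))
print("flanges",P(35,[328,288],[360,288],[357,357],[325,357]),P(35,[397,280],[428,276],[442,345],[408,350]),P(35,[447,287],[476,280],[501,349],[468,356]))
print("bays z45",P(45,[304,197],[346,196.5],[389,196],[432,195.5]))
print("bay1 corners",P(45,[288,170],[319,168],[319,224],[289,226]),P(45,[416,168],[447,167],[448,223],[417,224]))
print("tray rim",P(16,[133,203],[230,208],[215,350],[113,344]))
print("cylA z19",P(19,[514,222],[515,275]),"cylB",P(19,[562,215],[556,165]))
print("caps A z38",P(38,[516,186],[514,249]),"B",P(38,[559,184],[566,246]))
print("unit",P(50,[540,306],[609,306],[611,373],[542,373]),P(100,[588,337]))
print("oiler",P(0,[205,158]),"coupler",P(0,[633,258]))
E
```

```text
campos [ 317.78079233  -25.35372508 1074.47226907]
valve tops z72 [[426.0, 63.0], [442.0, -66.0], [433.0, -154.0]]
flanges [[489.0, 92.0], [489.0, 36.0], [370.0, 40.0], [370.0, 95.0]] [[503.0, -28.0], [510.0, -82.0], [390.0, -105.0], [382.0, -47.0]] [[491.0, -115.0], [503.0, -166.0], [384.0, -206.0], [372.0, -149.0]]
bays z45 [[650.0, 136.0], [651.0, 62.0], [652.0, -14.0], [653.0, -90.0]]
bay1 corners [[700.0, 166.0], [704.0, 111.0], [601.0, 109.0], [598.0, 161.0]] [[704.0, -62.0], [706.0, -117.0], [603.0, -118.0], [601.0, -63.0]]
tray rim [[649.0, 452.0], [639.0, 275.0], [382.0, 289.0], [392.0, 469.0]]
cylA z19 [[612.0, -238.0], [515.0, -237.0]] cylB [[625.0, -324.0], [719.0, -318.0]]
caps A z38 [[673.0, -240.0], [558.0, -233.0]] B [[676.0, -316.0], [563.0, -324.0]]
unit [[456.0, -271.0], [456.0, -388.0], [343.0, -385.0], [343.0, -270.0]] [[399.0, -334.0]]
oiler [[741.0, 331.0]] coupler [[550.0, -454.0]]
```

```bash
python3 - <<'E'
from h import *
go(560,-30,249,0)
E
```

```text
go [528.6, -437.7, 0.6] [-0.001, 0.0, 0.287] yaw 0 q6 -0.12
```

Request:
arm_command(rows=[[[60,-50,0,0,0,0.05],[120,-100,0,0,0,0.1],[170,-140,0,0,0,0.15],[225,-185,0,0,0,0.2],[280,-230,0,0,0,0.25],[330,-275,0,0,0,0.287],[380,-315,0,0,0,0.287],[430,-355,0,0,0,0.287],[480,-397,0,0,0,0.287],[528,-437,0,0,0,0.287]]])

```text
time: 1.5
position: [526.7, -79.1, 404.9]
orientation: [[1.0, -0.0, 0.001], [-0.0, -1.0, -0.0], [0.001, 0.0, -1.0]]
force: [0.4, -0.1, -0.0]
gripper_width: 85.4
grip_force: 0.0
```

Request:
arm_command(rows=[[[0,0,0,0,0,0],[0,0,0,0,0,0],[0,0,0,0,0,0],[0,0,0,0,0,0],[0,0,0,0,0,0],[0,0,0,0,0,0],[0,0,0,0,0,0],[0,0,0,0,0,0],[0,0,0,0,0,0],[0,0,0,0,0,0]]])

```text
time: 2.75
position: [526.0, -81.1, 404.7]
orientation: [[1.0, -0.0, -0.0], [-0.0, -1.0, 0.0], [-0.0, -0.0, -1.0]]
force: [-0.8, -0.4, 0.4]
gripper_width: 85.5
grip_force: 0.0
```

```bash
python3 - <<'E'
from h import *
s,c=shot("wrist","w1",f=1.5)
np.savez("w1.npz",color=c["color"],K=c["K"],mount=c["mount"],position=s["position"],orientation=s["orientation"])
print(s["time"],s["position"],s["orientation"].round(4).tolist(),s["q"])
E
```

```text
2.75 [525.97249657 -81.05957925 404.68701873] [[1.0, -0.0001, -0.0001], [-0.0001, -1.0, 0.0], [-0.0001, -0.0, -1.0]] [-2.92792155e-01 -1.70899869e-01  1.82714262e+00 -1.24115413e-06
  1.48540782e+00  1.27808645e+00]
```

View pics/w1.png

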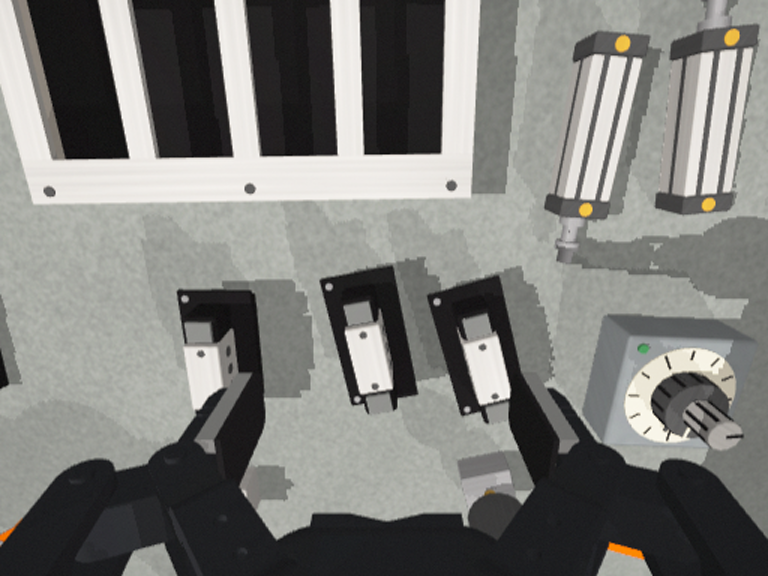

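The wrist view shows the console's bays running off the top edge. The three valves are at (215,350), (365,335) and (480,345), and the cylinders are in the upper right. I'll move forward to get all the bays in view for measuring.

Request:
arm_command(rows=[[[45,-50,0,0,0,0],[85,-100,0,0,0,0],[90,-100,0,0,0,0],[90,-100,0,0,0,0],[90,-100,0,0,0,0],[90,-100,0,0,0,0],[90,-100,0,0,0,0],[90,-100,0,0,0,0],[90,-100,0,0,0,0],[90,-100,0,0,0,0]]])

```text
time: 4.05
position: [616.0, 18.9, 404.7]
orientation: [[1.0, -0.0, 0.0], [-0.0, -1.0, 0.0], [0.0, -0.0, -1.0]]
force: [-0.8, -0.9, 0.4]
gripper_width: 85.6
grip_force: 0.0
```

```bash
cat >> h.py <<'E'
def rects(c,s,z,amin,mask):
    """min-area rects of mask blobs, on plane z: centre,size,yaw"""
    out=[]
    for k in cv2.findContours(mask.astype(np.uint8),cv2.RETR_LIST,cv2.CHAIN_APPROX_NONE)[0]:
        if cv2.contourArea(k)<amin: continue
        P=unproj(c,k[:,0].astype(float),z,s)[:,:2].astype(np.float32)
        (cx,cy),(a,b),an=cv2.minAreaRect(P)
        if a<b:a,b,an=b,a,an-90
        an=(an+90)%180-90
        x,y,w,h=cv2.boundingRect(k)
        out.append((round(cx,1),round(cy,1),round(a,1),round(b,1),round(np.radians(an),3),(x,y,w,h)))
    return out
E
python3 - <<'E'
from h import *
s,c=shot("wrist","w2",f=1.5)
np.savez("w2.npz",color=c["color"],K=c["K"],mount=c["mount"],position=s["position"],orientation=s["orientation"])
print(s["time"],s["position"])
m=c["color"].max(2)<70
for r in rects(c,s,45,1000,m): print(r)
m=c["color"].min(2)>170
for r in rects(c,s,45,1000,m): print("white",r)
c=camera("top")
for r in rects(c,None,45,500,c["color"].max(2)<70): print("top",r)
E
```

```text
4.05 [615.96676273  18.86664107 404.71620903]
(461.3, 23.1, 803.1, 382.7, np.float64(-1.57), (0, 138, 512, 246))
(651.7, 136.2, 104.4, 54.2, np.float64(0.013), (125, 90, 59, 93))
(652.5, 60.3, 104.6, 55.5, np.float64(0.017), (194, 89, 54, 94))
(653.7, -15.2, 104.7, 55.4, np.float64(0.018), (263, 88, 52, 94))
(654.8, -90.9, 104.7, 54.3, np.float64(0.019), (328, 87, 56, 94))
white (427.2, 2.1, 127.3, 77.6, np.float64(0.267), (248, 258, 59, 75))
white (427.7, 128.5, 136.5, 68.1, np.float64(0.073), (160, 257, 50, 82))
white (650.9, 137.1, 109.9, 59.7, np.float64(0.017), (121, 88, 64, 98))
white (652.1, 60.6, 109.6, 59.6, np.float64(0.014), (192, 87, 57, 98))
white (653.1, -15.3, 109.8, 59.3, np.float64(0.015), (262, 86, 55, 98))
white (611.8, 38.9, 466.3, 290.3, np.float64(-1.42), (40, 47, 398, 248))
top (364.4, -593.3, 224.9, 96.1, np.float64(0.0), (467, 196, 45, 91))
top (436.1, -159.1, 121.3, 60.5, np.float64(0.288), (298, 187, 37, 51))
top (445.7, -66.0, 121.7, 59.7, np.float64(0.195), (264, 184, 31, 50))
top (511.1, 361.8, 252.5, 176.4, np.float64(-0.067), (75, 135, 79, 99))
top (678.8, -70.0, 155.9, 94.6, np.float64(-0.014), (262, 93, 37, 57))
top (865.4, -158.0, 85.5, 70.9, np.float64(-0.025), (299, 41, 27, 30))
```

View pics/w2.png

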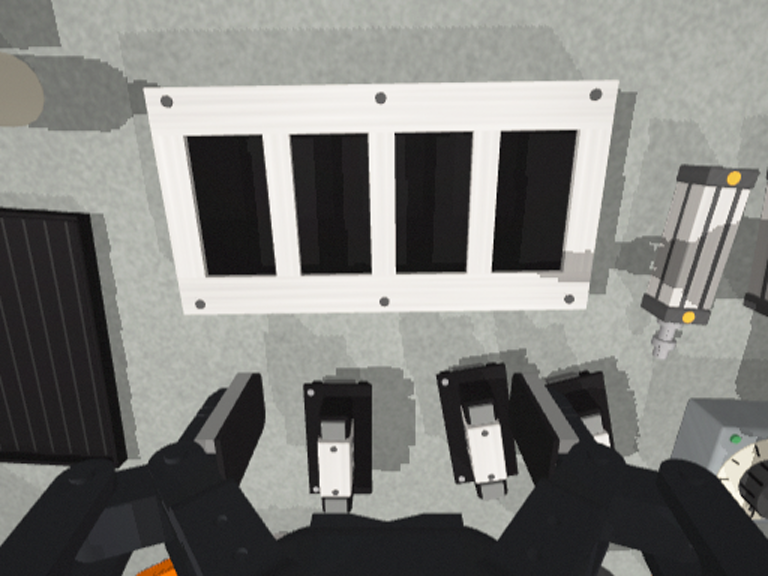

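The view shows four empty bays, the tray on the left and valve A at (338,440). The bays are measured, so I'll go and hover over valve A.

```bash
python3 - <<'E'
from h import *
go(429.5,65.5,125,-0.02)
go(446.9,-66.4,125,0.195);go(437.2,-160.4,125,.288)
E
```

```text
go [-186.5, -46.5, 124.7] [-0.0, 0.0, 0.02] yaw -0.02 q6 1.48
go [-169.1, 85.3, 124.7] [-0.0, 0.0, -0.195] yaw 0.195 q6 1.48
go [-178.7, 179.3, 124.7] [-0.0, 0.0, -0.288] yaw 0.288 q6 1.48
```

Request:
arm_command(rows=[[[-47,-12,30,0,0,0],[-93,-23,60,0,0,0.02],[-140,-35,90,0,0,0.02],[-186.5,-46.5,125,0,0,0.02],[-186.5,-46.5,125,0,0,0.02],[-186.5,-46.5,125,0,0,0.02],[-186.5,-46.5,125,0,0,0.02],[-186.5,-46.5,125,0,0,0.02],[-186.5,-46.5,125,0,0,0.02],[-186.5,-46.5,125,0,0,0.02]]], grip=60)

```text
time: 5.4
position: [429.8, 65.3, 280.0]
orientation: [[1.0, -0.02, 0.0], [-0.02, -1.0, -0.0], [0.0, 0.0, -1.0]]
force: [-0.2, -0.0, 0.2]
gripper_width: 60.0
grip_force: 0.0
```

```bash
cat >> h.py <<'E'
def model(s,c,x,y,yaw,z0=0,name=None):
    """overlay flange top outline + valve body top outline of a valve with origin x,y,z0"""
    im=c["color"][:,:,::-1].copy();im=cv2.resize(im,None,fx=1.5,fy=1.5,interpolation=cv2.INTER_CUBIC)
    R=np.array([[np.cos(yaw),-np.sin(yaw)],[np.sin(yaw),np.cos(yaw)]])
    for a,b,z,col in((62,31,35,(0,0,255)),(52,14,72,(0,255,0))):
        q=np.array([[a,b],[a,-b],[-a,-b],[-a,b]])@R.T+[x,y]
        p=proj(c,np.c_[q,np.full(4,z+z0)],s);p=(p+.5)*1.5-.5
        cv2.polylines(im,[np.round(p*8).astype(int)],True,col,1,cv2.LINE_AA,3)
    if name: cv2.imwrite(f"pics/{name}.png",im)
E
python3 - <<'E'
from h import *
s,c=shot("wrist",None)
print(s["time"],s["position"],s["gripper_width"])
model(s,c,429.5,65.5,-0.02,name="a1")
E
```

```text
5.4 [429.79132096  65.32803291 279.96236637] 60.001330829781324
```

View pics/a1.png

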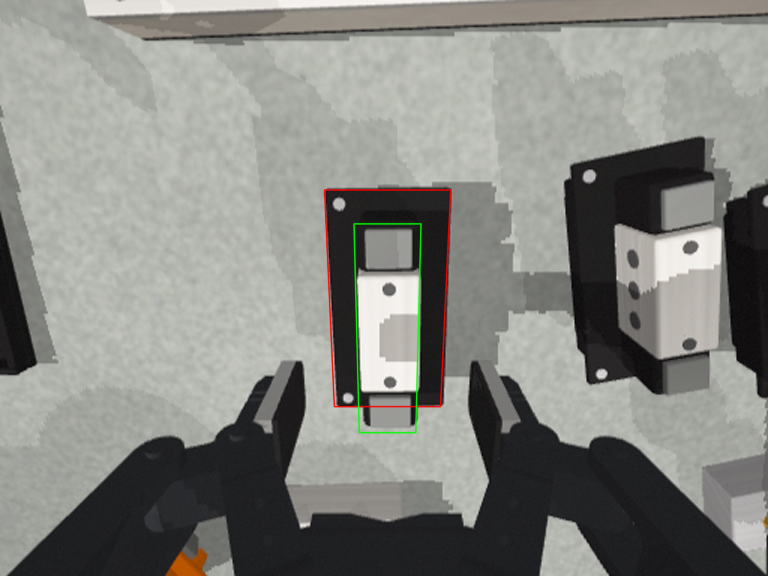

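The model outline fits valve A at (388,298) to about 1 px, so I'll grasp it.

Request:
arm_command(rows=[[[0,0,30,0,0,0],[0,0,55,0,0,0],[0,0,67,0,0,0],[0,0,67,0,0,0],[0,0,67,0,0,0],[0,0,67,0,0,0],[0,0,67,0,0,0],[0,0,67,0,0,0],[0,0,67,0,0,0],[0,0,67,0,0,0]]])

```text
time: 6.7
position: [429.5, 65.4, 212.7]
orientation: [[1.0, -0.02, -0.0], [-0.02, -1.0, 0.0], [-0.0, -0.0, -1.0]]
force: [-0.4, -0.6, 0.4]
gripper_width: 60.1
grip_force: 0.0
```

Request:
arm_command(rows=[[[0,0,0,0,0,0],[0,0,0,0,0,0],[0,0,0,0,0,0],[0,0,0,0,0,0],[0,0,0,0,0,0],[0,0,0,0,0,0],[0,0,0,0,0,0],[0,0,-20,0,0,0],[0,0,-60,0,0,0],[0,0,-110,0,0,0]]], grip=10)

```text
time: 7.95
position: [428.4, 65.6, 321.5]
orientation: [[1.0, -0.02, -0.005], [-0.02, -1.0, 0.001], [-0.005, -0.001, -1.0]]
force: [0.9, -0.7, -2.6]
gripper_width: 26.9
grip_force: 59.3
```

```bash
python3 - <<'E'
from h import *
go(652.1,60.6,150,0.016)
E
```

```text
go [223.8, 0.5, 15.4] [-0.001, 0.005, -0.036] yaw 0.016 q6 1.57
```

Request:
arm_command(rows=[[[50,0,0,0,0,0],[100,0,0,0,0,-0.036],[150,0,0,0,0,-0.036],[195,0.5,0,0,0,-0.036],[223,0.5,13,0,0,-0.036],[223,0.5,13,0,0,-0.036],[223,0.5,13,0,0,-0.036],[223,0.5,13,0,0,-0.036],[223,0.5,13,0,0,-0.036],[223,0.5,13,0,0,-0.036]]])

```text
time: 9.2
position: [652.2, 60.5, 310.3]
orientation: [[1.0, 0.016, 0.001], [0.016, -1.0, 0.0], [0.001, -0.0, -1.0]]
force: [0.9, 0.0, -2.7]
gripper_width: 26.9
grip_force: 59.4
```

```bash
python3 - <<'E'
from h import *
s,c=shot("wrist",None)
print(s["time"],s["position"],s["gripper_width"],s["force"])
p=s["position"];model(s,c,p[0],p[1],0.016,z0=p[2]-212.7,name="a2")
go(652.1,60.6,65,.016)
for r in rects(c,s,45,1000,c["color"].max(2)<70): print(r)
E
```

```text
9.2 [652.15085056  60.4711871  310.25481557] 26.945117200097688 [ 8.59682637e-01  9.85873318e-04 -2.71798054e+00]
go [-0.2, -0.2, 90.1] [-0.0, -0.001, -0.0] yaw 0.016 q6 1.53
(576.0, 59.7, 177.8, 91.4, np.float64(0.017), (210, 182, 96, 162))
(655.3, -87.5, 102.2, 46.6, np.float64(0.016), (393, 136, 75, 112))
(567.0, 69.2, 558.6, 275.6, np.float64(-1.554), (0, 135, 499, 249))
```

View pics/a2.png

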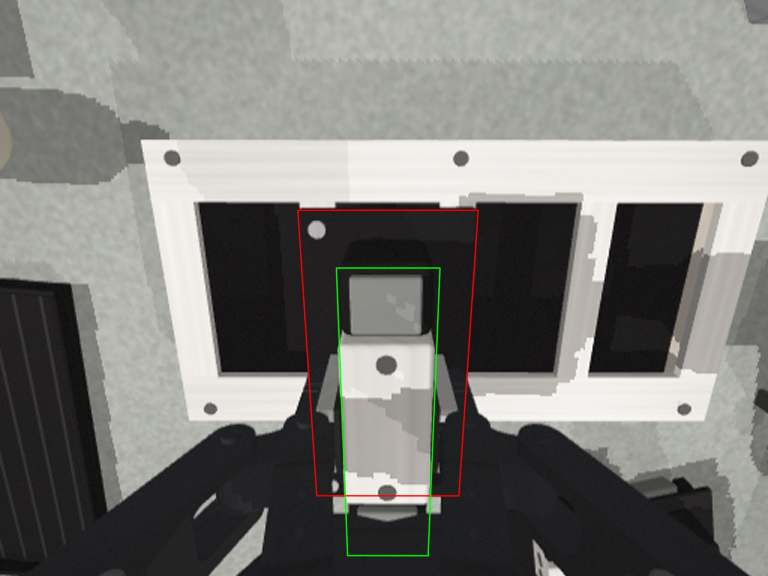

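The held valve matches the model and lines up with bay 2. Descending to tab contact.

Request:
arm_command(rows=[[[0,0,15,0,0,0],[0,0,30,0,0,0],[0,0,38,0,0,0],[0,0,44,0,0,0],[0,0,50,0,0,0],[0,0,55,0,0,0],[0,0,60,0,0,0],[0,0,63,0,0,0],[0,0,63,0,0,0],[0,0,63,0,0,0]]])

```text
time: 10.5
position: [652.3, 60.4, 246.6]
orientation: [[1.0, 0.016, -0.001], [0.016, -1.0, -0.0], [-0.001, 0.0, -1.0]]
force: [-0.8, 0.0, -2.5]
gripper_width: 27.4
grip_force: 59.6
```

Request:
arm_command(rows=[[[0,0,3,0,0,0],[0,0,6,0,0,0],[0,0,9,0,0,0],[0,0,12,0,0,0],[0,0,14,0,0,0],[0,0,16,0,0,0],[0,0,18,0,0,0],[0,0,19.5,0,0,0],[0,0,19.5,0,0,0],[0,0,19.5,0,0,0]]])

```text
time: 11.75
position: [652.7, 60.3, 227.9]
orientation: [[1.0, 0.016, 0.0], [0.016, -1.0, 0.0], [0.0, -0.0, -1.0]]
force: [-4.0, -0.8, 5.3]
gripper_width: 26.8
grip_force: 60.9
```

Request:
arm_command(rows=[[[0,0,0.5,0,0,0],[0,0,1,0,0,0],[0,0,1.5,0,0,0],[0,0,2,0,0,0],[0,0,2,0,0,0],[0,0,2,0,0,0],[0,0,2,0,0,0],[0,0,2,0,0,0],[0,0,2,0,0,0],[0,0,2,0,0,0]]])

```text
time: 13.0
position: [652.8, 60.3, 227.8]
orientation: [[1.0, 0.016, -0.0], [0.016, -1.0, 0.0], [-0.0, -0.0, -1.0]]
force: [-9.6, -1.4, 14.2]
gripper_width: 27.3
grip_force: 59.1
```

Request:
arm_command(rows=[[[0,0,-2,0,0,0],[0,0,-2,0,0,0],[0,0,-2,0,0,0],[0,0,-2,0,0,0],[0,0,-2,0,0,0],[0,0,-15,0,0,0],[0,0,-45,0,0,0],[0,0,-80,0,0,0],[0,0,-80,0,0,0],[0,0,-80,0,0,0]]], grip=55)

```text
time: 14.25
position: [652.2, 60.4, 305.2]
orientation: [[1.0, 0.016, -0.0], [0.016, -1.0, 0.0], [-0.0, -0.0, -1.0]]
force: [-0.4, -0.3, -0.6]
gripper_width: 55.1
grip_force: 0.0
```

```bash
python3 - <<'E'
from h import *
s,c=shot("wrist",None)
print(s["position"],s["force"])
model(s,c,652.5,60.4,0.016,z0=15,name="a3")
go(446.9,-66.4,125,.195,s)
E
```

```text
[652.24222867  60.42368751 305.15798917] [-0.37640962 -0.27444809 -0.56643097]
go [-207.3, 123.6, 25.2] [-0.0, 0.0, -0.179] yaw 0.195 q6 1.53
```

View pics/a3.png

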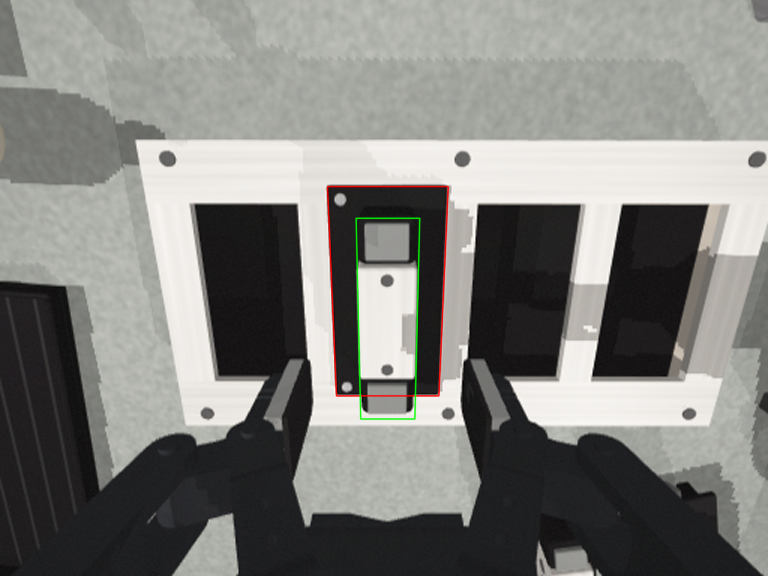

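Valve A sits flush in bay 2. The outline drawn at seated height matches at (388,290). Next is valve B, and I'll fit its outline numerically.

Request:
arm_command(rows=[[[-50,30,0,0,0,0],[-100,60,0,0,0,-0.1],[-150,90,5,0,0,-0.179],[-190,115,15,0,0,-0.179],[-207,123.5,25,0,0,-0.179],[-207,123.5,25,0,0,-0.179],[-207,123.5,25,0,0,-0.179],[-207,123.5,25,0,0,-0.179],[-207,123.5,25,0,0,-0.179],[-207,123.5,25,0,0,-0.179]]])

```text
time: 15.55
position: [447.7, -66.2, 280.4]
orientation: [[0.981, 0.194, 0.0], [0.194, -0.981, -0.0], [0.0, 0.0, -1.0]]
force: [0.5, -0.1, 0.0]
gripper_width: 55.1
grip_force: 0.0
```

```bash
cat >> h.py <<'E'
from scipy.optimize import differential_evolution
def fit(s,c,x,y,yaw,edges,z,d=2.,rx=10,ra=.1,pol=1):
    """edges: list of (p0,p1,outward normal) in object xy; pose maximising outside-inside brightness"""
    g=cv2.GaussianBlur(c["color"].min(2).astype(np.float32),(3,3),0)
    t=np.linspace(.05,.95,30)[:,None]
    A=np.vstack([np.array(a)*(1-t)+np.array(b)*t for a,b,n in edges])
    N=np.vstack([np.tile(n,(30,1)) for a,b,n in edges])
    def f(v):
        R=np.array([[np.cos(v[2]),-np.sin(v[2])],[np.sin(v[2]),np.cos(v[2])]])
        val=[]
        for sg in(1,-1):
            q=(A+N*d*sg)@R.T+v[:2]
            p=proj(c,np.c_[q,np.full(len(q),z)],s).astype(np.float32)
            val.append(cv2.remap(g,p[:,0:1],p[:,1:2],cv2.INTER_LINEAR).ravel())
        return -pol*np.clip(val[0]-val[1],-60,60).mean()
    r=differential_evolution(f,[(x-rx,x+rx),(y-rx,y+rx),(yaw-ra,yaw+ra)],seed=1,tol=1e-6,popsize=20)
    print("fit",r.x.round(3).tolist(),"score",round(-r.fun,1));return r.x
FL=[((62,-31),(62,31),(1,0)),((0,31),(62,31),(0,1)),((0,-31),(62,-31),(0,-1))]
E
python3 - <<'E'
from h import *
s,c=shot("wrist",None)
print(s["time"],s["position"])
v=fit(s,c,446.9,-66.4,.195,FL,35)
go(v[0],v[1],58,v[2],s)
E
```

```text
15.55 [447.74988267 -66.15268234 280.36950105]
fit [448.399, -66.774, 0.196] score 60.0
go [0.5, 0.7, 67.4] [0.0, -0.0, -0.001] yaw 0.196 q6 1.06
```

```bash
sed -i 's/d=2.,rx/d=1.,rx/; s/,-60,60)/,-100,100)/' h.py; python3 - <<'E'
from h import *
s,c=shot("wrist",None)
v=fit(s,c,448,-66.4,.195,FL,35)
go(v[0],v[1],58,v[2],s)
E
```

```text
fit [447.22, -66.786, 0.191] score 91.8
go [-0.5, 0.5, 67.3] [-0.0, -0.0, 0.004] yaw 0.191 q6 1.06
```

Request:
arm_command(rows=[[[0,0.5,30,0,0,0],[-0.5,0.5,55,0,0,0.003],[-0.5,0.5,67,0,0,0.003],[-0.5,0.5,67,0,0,0.003],[-0.5,0.5,67,0,0,0.003],[-0.5,0.5,67,0,0,0.003],[-0.5,0.5,67,0,0,0.003],[-0.5,0.5,67,0,0,0.003],[-0.5,0.5,67,0,0,0.003],[-0.5,0.5,67,0,0,0.003]]])

```text
time: 16.9
position: [447.0, -66.9, 213.2]
orientation: [[0.982, 0.191, -0.0], [0.191, -0.982, 0.0], [-0.0, -0.0, -1.0]]
force: [0.3, -0.1, 0.4]
gripper_width: 54.9
grip_force: 0.0
```

Request:
arm_command(rows=[[[0,0,0,0,0,0],[0,0,0,0,0,0],[0,0,0,0,0,0],[0,0,0,0,0,0],[0,0,0,0,0,0],[0,0,0,0,0,0],[0,0,0,0,0,0],[0,0,-20,0,0,0],[0,0,-60,0,0,0],[0,0,-110,0,0,0]]], grip=10)

```text
time: 18.15
position: [445.7, -66.4, 321.4]
orientation: [[0.982, 0.191, -0.006], [0.191, -0.982, 0.002], [-0.006, -0.004, -1.0]]
force: [0.7, -0.4, -3.8]
gripper_width: 27.3
grip_force: 59.6
```

```bash
python3 - <<'E'
from h import *
go(653.1,-15.3,155,0.016)
E
```

```text
go [213.4, -10.6, 10.2] [-0.003, 0.006, 0.176] yaw 0.016 q6 1.07
```

Request:
arm_command(rows=[[[50,-3,0,0,0,0.05],[100,-5,0,0,0,0.1],[150,-8,0,0,0,0.175],[195,-10,5,0,0,0.175],[213,-10.5,10,0,0,0.175],[213,-10.5,10,0,0,0.175],[213,-10.5,10,0,0,0.175],[213,-10.5,10,0,0,0.175],[213,-10.5,10,0,0,0.175],[213,-10.5,10,0,0,0.175]]])

```text
time: 19.4
position: [653.9, -16.2, 313.6]
orientation: [[1.0, 0.017, 0.0], [0.017, -1.0, -0.0], [0.0, 0.0, -1.0]]
force: [0.1, 0.2, -4.2]
gripper_width: 27.1
grip_force: 59.8
```

```bash
python3 - <<'E'
from h import *
s=readout.sense()
print(s["gripper_width"],s["force"],s["position"]);go(653.1,-15.3,95,0.016,s)
E
```

```text
27.101139957454297 [ 0.14332086  0.24953706 -4.1927415 ] [653.85260675 -16.18674302 313.5808727 ]
go [-0.8, -0.9, 63.6] [0.0, -0.0, 0.001] yaw 0.016 q6 1.42
```

Request:
arm_command(rows=[[[-0.8,-0.9,15,0,0,0],[-0.8,-0.9,30,0,0,0],[-0.8,-0.9,40,0,0,0],[-0.8,-0.9,46,0,0,0],[-0.8,-0.9,52,0,0,0],[-0.8,-0.9,58,0,0,0],[-0.8,-0.9,63,0,0,0],[-0.8,-0.9,66,0,0,0],[-0.8,-0.9,66,0,0,0],[-0.8,-0.9,66,0,0,0]]])

```text
time: 20.65
position: [653.4, -15.1, 247.5]
orientation: [[1.0, 0.017, 0.0], [0.017, -1.0, -0.0], [0.0, 0.0, -1.0]]
force: [-0.0, -0.0, -4.1]
gripper_width: 27.3
grip_force: 59.9
```

Request:
arm_command(rows=[[[0,0,3,0,0,0],[0,0,6,0,0,0],[0,0,9,0,0,0],[0,0,12,0,0,0],[0,0,14,0,0,0],[0,0,16,0,0,0],[0,0,18,0,0,0],[0,0,19.5,0,0,0],[0,0,20,0,0,0],[0,0,20,0,0,0]]])

```text
time: 21.9
position: [653.4, -15.2, 228.3]
orientation: [[1.0, 0.017, -0.0], [0.017, -1.0, 0.0], [-0.0, -0.0, -1.0]]
force: [-3.2, -0.8, 7.2]
gripper_width: 27.2
grip_force: 62.0
```

Request:
arm_command(rows=[[[0,0,0.5,0,0,0],[0,0,1,0,0,0],[0,0,1.5,0,0,0],[0,0,2,0,0,0],[0,0,2,0,0,0],[0,0,2,0,0,0],[0,0,2,0,0,0],[0,0,2,0,0,0],[0,0,2,0,0,0],[0,0,2,0,0,0]]])

```text
time: 23.15
position: [653.5, -15.1, 228.3]
orientation: [[1.0, 0.017, -0.001], [0.017, -1.0, -0.0], [-0.001, 0.0, -1.0]]
force: [-10.8, -0.4, 17.1]
gripper_width: 27.2
grip_force: 63.1
```

Request:
arm_command(rows=[[[0,0,-2,0,0,0],[0,0,-2,0,0,0],[0,0,-2,0,0,0],[0,0,-2,0,0,0],[0,0,-2,0,0,0],[0,0,-15,0,0,0],[0,0,-45,0,0,0],[0,0,-80,0,0,0],[0,0,-80,0,0,0],[0,0,-80,0,0,0]]], grip=55)

```text
time: 24.4
position: [653.1, -15.1, 305.2]
orientation: [[1.0, 0.017, -0.0], [0.017, -1.0, 0.0], [-0.0, -0.0, -1.0]]
force: [-0.0, -0.3, -0.2]
gripper_width: 54.9
grip_force: 0.0
```

```bash
python3 - <<'E'
from h import *
s,c=shot("wrist",None)
v=fit(s,c,653.1,-15.3,.016,FL,50)
go(437.2,-160.4,125,.288,s)
E
```

```text
fit [652.374, -14.634, 0.014] score 99.8
go [-218.3, 141.7, 25.2] [-0.0, 0.0, -0.271] yaw 0.288 q6 1.42
```

Valve B is seated: the arm stopped at the expected height and the outline fits at flush height. Now valve C.

Request:
arm_command(rows=[[[-50,30,0,0,0,-0.05],[-100,65,0,0,0,-0.12],[-150,97,5,0,0,-0.2],[-190,125,15,0,0,-0.271],[-218,141.5,25,0,0,-0.271],[-218,141.5,25,0,0,-0.271],[-218,141.5,25,0,0,-0.271],[-218,141.5,25,0,0,-0.271],[-218,141.5,25,0,0,-0.271],[-218,141.5,25,0,0,-0.271]]])

```text
time: 25.7
position: [438.1, -160.0, 280.3]
orientation: [[0.959, 0.285, 0.0], [0.285, -0.959, -0.0], [0.0, 0.0, -1.0]]
force: [-0.4, -0.9, 0.5]
gripper_width: 55.0
grip_force: 0.0
```

```bash
python3 - <<'E'
from h import *
s,c=shot("wrist",None)
v=fit(s,c,437.2,-160.4,.288,FL,35)
go(v[0],v[1],58,v[2],s)
E
```

```text
fit [437.134, -161.416, 0.289] score 92.2
go [-1.3, 1.1, 67.3] [0.0, -0.0, -0.0] yaw 0.289 q6 0.77
```

Request:
arm_command(rows=[[[-0.5,1,30,0,0,0],[-1.3,1,55,0,0,0],[-1.3,1,67,0,0,0],[-1.3,1,67,0,0,0],[-1.3,1,67,0,0,0],[-1.3,1,67,0,0,0],[-1.3,1,67,0,0,0],[-1.3,1,67,0,0,0],[-1.3,1,67,0,0,0],[-1.3,1,67,0,0,0]]])

```text
time: 27.0
position: [436.7, -161.6, 213.2]
orientation: [[0.959, 0.284, 0.0], [0.284, -0.959, 0.0], [0.0, -0.0, -1.0]]
force: [0.2, 0.5, 0.5]
gripper_width: 55.2
grip_force: 0.0
```

Request:
arm_command(rows=[[[0,0,0,0,0,0],[0,0,0,0,0,0],[0,0,0,0,0,0],[0,0,0,0,0,0],[0,0,0,0,0,0],[0,0,0,0,0,0],[0,0,0,0,0,0],[0,0,-20,0,0,0],[0,0,-60,0,0,0],[0,0,-110,0,0,0]]], grip=10)

```text
time: 28.25
position: [435.6, -161.0, 321.4]
orientation: [[0.959, 0.284, -0.006], [0.284, -0.959, 0.003], [-0.005, -0.005, -1.0]]
force: [0.8, -0.2, -3.4]
gripper_width: 27.4
grip_force: 59.6
```

```bash
python3 - <<'E'
from h import *
go(653.9,-91.1,155,0.016)
E
```

```text
go [229.2, -5.0, 10.4] [-0.004, 0.005, 0.272] yaw 0.016 q6 0.77
```

Request:
arm_command(rows=[[[50,-1,0,0,0,0.05],[100,-2,0,0,0,0.12],[150,-3,0,0,0,0.2],[200,-4,5,0,0,0.27],[228,-5,10,0,0,0.27],[228,-5.5,10,0,0,0.27],[228,-5.5,10,0,0,0.27],[228,-5.5,10,0,0,0.27],[228,-5.5,10,0,0,0.27],[228,-5.5,10,0,0,0.27]]])

```text
time: 29.5
position: [653.5, -91.9, 313.6]
orientation: [[1.0, 0.017, 0.0], [0.017, -1.0, -0.0], [0.0, 0.0, -1.0]]
force: [0.2, 0.2, -3.2]
gripper_width: 27.3
grip_force: 59.8
```

```bash
python3 - <<'E'
from h import *
s=readout.sense()
print(s["gripper_width"],s["force"],s["position"]);go(653.9,-91.1,95,0.016,s)
E
```

```text
27.335236788214356 [ 0.211986    0.16068011 -3.17847735] [653.47909892 -91.86490143 313.5509598 ]
go [0.4, -0.8, 63.6] [0.0, -0.0, 0.001] yaw 0.016 q6 1.3
```

Request:
arm_command(rows=[[[0.2,-0.8,15,0,0,0],[0.2,-0.8,30,0,0,0],[0.2,-0.8,40,0,0,0],[0.2,-0.8,46,0,0,0],[0.2,-0.8,52,0,0,0],[0.2,-0.8,58,0,0,0],[0.2,-0.8,63,0,0,0],[0.2,-0.8,66,0,0,0],[0.2,-0.8,66,0,0,0],[0.2,-0.8,66,0,0,0]]])

```text
time: 30.75
position: [654.1, -90.8, 247.5]
orientation: [[1.0, 0.018, 0.0], [0.018, -1.0, -0.0], [0.0, 0.0, -1.0]]
force: [0.2, 0.0, -3.5]
gripper_width: 27.1
grip_force: 59.8
```

Request:
arm_command(rows=[[[0,0,3,0,0,0],[0,0,6,0,0,0],[0,0,9,0,0,0],[0,0,12,0,0,0],[0,0,14,0,0,0],[0,0,16,0,0,0],[0,0,18,0,0,0],[0,0,19.5,0,0,0],[0,0,20,0,0,0],[0,0,20,0,0,0]]])

```text
time: 32.0
position: [654.1, -90.8, 228.4]
orientation: [[1.0, 0.018, -0.0], [0.018, -1.0, 0.0], [-0.0, -0.0, -1.0]]
force: [-5.1, -0.0, 7.8]
gripper_width: 26.9
grip_force: 61.8
```

Request:
arm_command(rows=[[[0,0,0.5,0,0,0],[0,0,1,0,0,0],[0,0,1.5,0,0,0],[0,0,2,0,0,0],[0,0,2,0,0,0],[0,0,2,0,0,0],[0,0,2,0,0,0],[0,0,2,0,0,0],[0,0,2,0,0,0],[0,0,2,0,0,0]]])

```text
time: 33.25
position: [654.3, -90.8, 228.3]
orientation: [[1.0, 0.018, -0.001], [0.018, -1.0, 0.0], [-0.001, -0.0, -1.0]]
force: [-10.3, 2.6, 15.8]
gripper_width: 27.1
grip_force: 62.9
```

Request:
arm_command(rows=[[[0,0,-2,0,0,0],[0,0,-2,0,0,0],[0,0,-2,0,0,0],[0,0,-2,0,0,0],[0,0,-2,0,0,0],[0,0,-15,0,0,0],[0,0,-45,0,0,0],[0,0,-80,0,0,0],[0,0,-80,0,0,0],[0,0,-80,0,0,0]]], grip=60)

```text
time: 34.5
position: [653.8, -90.8, 305.2]
orientation: [[1.0, 0.018, -0.0], [0.018, -1.0, 0.0], [-0.0, -0.0, -1.0]]
force: [0.1, 0.7, -0.1]
gripper_width: 60.0
grip_force: 0.0
```

```bash
python3 - <<'E'
from h import *
s,c=shot("wrist",None)
v=fit(s,c,653.9,-91.1,.016,FL,50)
go(590,-260,140,0,s)
E
```

```text
fit [654.175, -90.29, 0.022] score 99.9
go [-66.8, 168.1, 10.2] [-0.0, 0.0, 0.018] yaw 0 q6 1.3
```

Request:
arm_command(rows=[[[-10,50,-10,0,0,0],[-40,100,-20,0,0,0.018],[-60,150,-20,0,0,0.018],[-67,170,-20,0,0,0.018],[-67,172,-20,0,0,0.018],[-67,172,-20,0,0,0.018],[-67,172,-20,0,0,0.018],[-67,172,-20,0,0,0.018],[-67,172,-20,0,0,0.018],[-67,172,-20,0,0,0.018]]])

```text
time: 35.8
position: [590.2, -263.7, 325.3]
orientation: [[1.0, 0.0, 0.0], [0.0, -1.0, -0.0], [0.0, 0.0, -1.0]]
force: [-0.2, -0.4, 0.1]
gripper_width: 59.7
grip_force: 0.0
```

```bash
python3 - <<'E'
from h import *
s,c=shot("wrist",None)
print(s["position"])
im=cv2.resize(c["color"][:,:,::-1],None,fx=1.5,fy=1.5,interpolation=cv2.INTER_CUBIC)
def box(x,y,yaw,col):
    R=np.array([[np.cos(yaw),-np.sin(yaw)],[np.sin(yaw),np.cos(yaw)]])
    for q,z in(([[64,19],[64,-19],[-64,-19],[-64,19]],38),([[64,0],[104,0]],19)):
        p=proj(c,np.c_[np.array(q)@R.T+[x,y],np.full(len(q),z)],s)
        cv2.polylines(im,[np.round(((p+.5)*1.5-.5)).astype(int)],True,col,1,cv2.LINE_AA)
CY=[((-64,19),(64,19),(0,1)),((-64,-19),(64,-19),(0,-1))]
box(615.5,-236.5,np.pi-.06,(0,0,255));box(619.5,-320,.07,(0,255,0))
cv2.imwrite("pics/c1.png",im)
np.savez("c1.npz",color=c["color"],K=c["K"],mount=c["mount"],position=s["position"],orientation=s["orientation"])
E
```

```text
[ 590.15342761 -263.72364394  325.27412709]
```

View pics/c1.png

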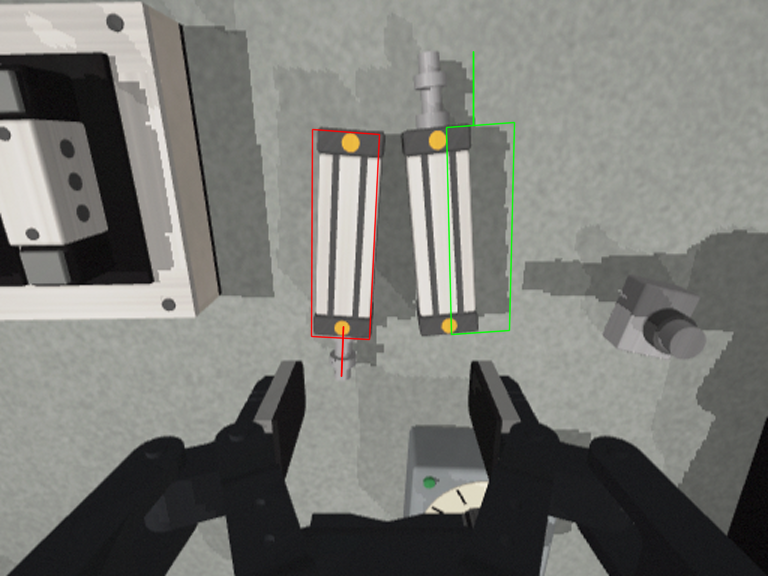

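Cylinder A at (346,235) matches its estimate. Cylinder B at (442,232) has been knocked about 23 mm towards A, as the task warned. I'll re-measure both from the yellow dots on their caps.

```bash
cat >> h.py <<'E'
def dots(s,c,z=38,x0=0,x1=512,y1=300):
    hsv=cv2.cvtColor(c["color"],cv2.COLOR_RGB2HSV);m=cv2.inRange(hsv,(17,120,150),(32,255,255))
    n,_,st,ce=cv2.connectedComponentsWithStats(m)
    uv=np.array([ce[i] for i in range(1,n) if st[i,4]>15 and x0<ce[i][0]<x1 and ce[i][1]<y1])
    return uv,unproj(c,uv,z,s)[:,:2]
E
python3 - <<'E'
from h import *
s,c=shot("wrist",None)
uv,P=dots(s,c)
print(np.c_[uv,P].round(1).tolist())
go(615.5,-236,26,-.06,s)
E
```

```text
[[291.2, 93.0, 675.1, -292.1], [233.2, 94.7, 673.7, -242.7], [299.0, 216.6, 560.7, -304.1], [227.6, 218.3, 558.9, -234.1]]
go [25.3, -27.8, 144.3] [0.0, -0.0, 0.06] yaw -0.06 q6 1.04
```

Request:
arm_command(rows=[[[8,-15,20,0,0,0.04],[16,-27,40,0,0,0.075],[16,-27,60,0,0,0.075],[16,-27,80,0,0,0.075],[16,-27,90,0,0,0.075],[16,-27,90,0,0,0.075],[16,-27,90,0,0,0.075],[16,-27,90,0,0,0.075],[16,-27,90,0,0,0.075],[16,-27,90,0,0,0.075]]], grip=47)

```text
time: 37.15
position: [606.1, -237.0, 235.6]
orientation: [[0.997, -0.075, 0.001], [-0.075, -0.997, -0.0], [0.001, 0.0, -1.0]]
force: [0.5, -0.3, 0.8]
gripper_width: 47.1
grip_force: 0.0
```

```bash
python3 - <<'E'
from h import *
s,c=shot("wrist",None)
print(s["position"],s["gripper_width"])
uv,P=dots(s,c)
print(np.c_[uv,P].round(1).tolist())
go(606.3,-236.8,26,-.075,s)
E
```

```text
[ 606.14601006 -237.03539325  235.59825101] 47.05100109429273
[[346.5, 115.6, 674.7, -292.6], [259.7, 124.8, 673.3, -243.0], [359.9, 284.2, 559.7, -304.7], [259.5, 292.5, 558.0, -234.4]]
go [0.1, -0.3, 54.6] [0.0, -0.001, -0.0] yaw -0.075 q6 1.16
```

Request:
arm_command(rows=[[[0,-0.3,15,0,0,0],[0,-0.3,30,0,0,0],[0,-0.3,42,0,0,0],[0,-0.3,50,0,0,0],[0,-0.3,54,0,0,0],[0,-0.3,54,0,0,0],[0,-0.3,54,0,0,0],[0,-0.3,54,0,0,0],[0,-0.3,54,0,0,0],[0,-0.3,54,0,0,0]]])

```text
time: 38.45
position: [606.1, -236.7, 181.4]
orientation: [[0.997, -0.075, 0.0], [-0.075, -0.997, -0.0], [0.0, 0.0, -1.0]]
force: [-0.1, -0.6, -0.2]
gripper_width: 46.8
grip_force: 0.0
```

Request:
arm_command(rows=[[[0,0,0,0,0,0],[0,0,0,0,0,0],[0,0,0,0,0,0],[0,0,0,0,0,0],[0,0,0,0,0,0],[0,0,0,0,0,0],[0,0,0,0,0,0],[0,0,-20,0,0,0],[0,0,-60,0,0,0],[0,0,-120,0,0,0]]], grip=15)

```text
time: 39.7
position: [604.6, -235.4, 298.4]
orientation: [[0.997, -0.075, -0.008], [-0.075, -0.997, 0.005], [-0.008, -0.005, -1.0]]
force: [1.2, -0.7, -3.5]
gripper_width: 35.0
grip_force: 60.5
```

```bash
python3 - <<'E'
from h import *
s=readout.sense();print(s["q"],s["gripper_width"])
go(498.4,409.2,150,-.065,s)
E
```

```text
[-4.86096506e-01  1.93126626e-01  1.64239812e+00  1.21643038e-03
  1.31519934e+00  1.15938452e+00] 34.97875120881723
go [-154.2, -634.8, -2.3] [-0.005, 0.008, -0.01] yaw -0.065 q6 1.16
```

Request:
arm_command(rows=[[[-8,-35,-20,0,0,-0.17],[-16,-70,-20,0,0,-0.34],[-25,-105,-20,0,0,-0.51],[-33,-140,-20,0,0,-0.68],[-42,-175,-20,0,0,-0.85],[-50,-210,-20,0,0,-1.02],[-58,-245,-20,0,0,-1.19],[-66,-275,-20,0,0,-1.36],[-74,-305,-20,0,0,-1.5],[-77,-317,-20,0,0,-1.57]]])

```text
time: 40.95
position: [551.7, 87.2, 320.1]
orientation: [[0.071, 0.997, -0.003], [0.997, -0.071, 0.001], [0.001, -0.004, -1.0]]
force: [1.3, -0.6, -4.1]
gripper_width: 35.2
grip_force: 60.7
```

```bash
python3 - <<'E'
from h import *
s=readout.sense();print(s["position"],s["gripper_width"],s["grip_force"])
R=s["orientation"];print(R.T@(np.array([508.4,408.5,315])-s["position"]),Ro.from_matrix(R.T@down(np.pi-.065)).as_rotvec())
E
```

```text
[551.65743483  87.17263876 320.10586024] 35.215200410640435 60.74572563171387
[317.43222242 -65.97791825   5.67864667] [-0.00194085 -0.00363471 -1.57696299]
```

Request:
arm_command(rows=[[[40,-8,0,0,0,-0.17],[80,-16,0,0,0,-0.34],[120,-25,0,0,0,-0.51],[160,-33,0,0,0,-0.68],[200,-41,0,0,0,-0.85],[240,-50,0,0,0,-1.02],[275,-57,0,0,0,-1.19],[300,-62,2,0,0,-1.36],[317,-66,5,0,0,-1.5],[317,-66,5,0,0,-1.577]]])

```text
time: 42.2
position: [509.7, 407.5, 314.6]
orientation: [[-0.998, 0.065, -0.004], [0.065, 0.998, -0.001], [0.004, -0.001, -1.0]]
force: [0.5, 0.3, -3.3]
gripper_width: 35.0
grip_force: 60.8
```

```bash
python3 - <<'E'
from h import *
s=readout.sense();print(s["position"],s["gripper_width"],s["grip_force"],s["q"])
R=s["orientation"];print(R.T@(np.array([508.4,408.5,315])-s["position"]),Ro.from_matrix(R.T@down(np.pi-.065)).as_rotvec())
c=camera("top")
m=(c["color"].max(2)<60)
for r in rects(c,None,16,1500,m): print(r)
s,c=shot("wrist","t1")
E
```

```text
[509.73484255 407.48008327 314.55895866] 35.00711097609316 60.76974391937256 [ 5.60198157e-01  1.85102702e-01  1.62310769e+00  1.42409438e-03
  1.33737982e+00 -9.46203524e-01]
[ 1.39979529  0.9309081  -0.43650371] [-0.0012155  -0.00405225  0.00027319]
(365.7, -609.5, 231.3, 99.1, np.float64(-0.001), (467, 196, 45, 91))
(519.5, 418.2, 272.5, 259.6, np.float64(1.505), (53, 135, 101, 99))
```

View pics/t1.png

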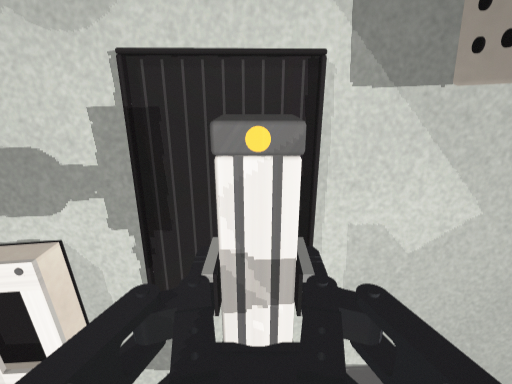

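The cylinder is held over the tray with its rod away from the robot. The tray's near rim corners are at (118,50) and (326,50). Lowering it.

Request:
arm_command(rows=[[[1.4,0.9,25,0,0,0],[1.4,0.9,50,0,0,0],[1.4,0.9,75,0,0,0],[1.4,0.9,95,0,0,0],[1.4,0.9,108,0,0,0],[1.4,0.9,115,0,0,0],[1.4,0.9,121,0,0,0],[1.4,0.9,125,0,0,0],[1.4,0.9,127,0,0,0],[1.4,0.9,127,0,0,0]]])

```text
time: 43.55
position: [510.1, 407.4, 189.4]
orientation: [[-0.998, 0.07, 0.0], [0.07, 0.998, 0.0], [-0.0, 0.0, -1.0]]
force: [0.8, -0.5, -3.2]
gripper_width: 35.2
grip_force: 60.9
```

Request:
arm_command(rows=[[[0,0,0.5,0,0,0],[0,0,1,0,0,0],[0,0,1,0,0,0],[0,0,1,0,0,0],[0,0,1,0,0,0],[0,0,1,0,0,0],[0,0,1,0,0,0],[0,0,1,0,0,0],[0,0,1,0,0,0],[0,0,1,0,0,0]]])

```text
time: 44.8
position: [510.0, 407.3, 188.2]
orientation: [[-0.998, 0.07, -0.0], [0.07, 0.998, -0.0], [0.0, -0.0, -1.0]]
force: [0.6, -0.8, -3.2]
gripper_width: 35.3
grip_force: 60.9
```

Request:
arm_command(rows=[[[0,0,1,0,0,0],[0,0,1.5,0,0,0],[0,0,2,0,0,0],[0,0,2,0,0,0],[0,0,2,0,0,0],[0,0,2,0,0,0],[0,0,2,0,0,0],[0,0,2,0,0,0],[0,0,2,0,0,0],[0,0,2,0,0,0]]])

```text
time: 46.05
position: [510.1, 407.3, 186.7]
orientation: [[-0.998, 0.07, -0.0], [0.07, 0.998, -0.0], [0.0, -0.0, -1.0]]
force: [-4.5, -3.2, 5.1]
gripper_width: 35.3
grip_force: 61.9
```

Request:
arm_command(rows=[[[0,0,0,0,0,0],[0,0,0,0,0,0],[0,0,0,0,0,0],[0,0,0,0,0,0],[0,0,0,0,0,0],[0,0,-15,0,0,0],[0,0,-45,0,0,0],[0,0,-85,0,0,0],[0,0,-130,0,0,0],[0,0,-140,0,0,0]]], grip=50)

```text
time: 47.3
position: [511.0, 407.9, 332.3]
orientation: [[-0.998, 0.07, 0.008], [0.07, 0.998, 0.005], [-0.007, 0.005, -1.0]]
force: [-0.5, 0.3, -0.9]
gripper_width: 49.8
grip_force: 0.0
```

```bash
python3 - <<'E'
from h import *
s,c=shot("wrist",None)
print(s["position"],s["gripper_width"],s["q"])
uv,P=dots(s,c,z=43); print(np.c_[uv,P].round(1).tolist())
R=s["orientation"];print(R.T@(np.array([590,-265,325])-s["position"]),Ro.from_matrix(R.T@down(.1)).as_rotvec())
c=camera("top"); uv,P=dots(None,c,z=43); print(np.c_[uv,P].round(1).tolist())
for r in rects(c,None,16,1500,c["color"].max(2)<60): print(r)
E
```

```text
[510.9873865  407.94247891 332.29222384] 49.826936323210326 [ 5.60003550e-01  1.69201403e-01  1.61018299e+00 -3.88853304e-06
  1.35312142e+00 -9.41060703e-01]
[[254.8, 109.9, 444.6, 412.4], [255.2, 229.1, 559.6, 404.4]]
[-125.66381492 -665.83383184    4.65441025] [ 0.01159181 -0.0070188   2.97183226]
[[246.7, 43.4, 902.6, 20.9], [262.7, 43.4, 902.5, -23.2], [183.6, 43.5, 902.9, 195.2], [199.6, 43.7, 902.3, 151.1], [215.2, 43.6, 902.5, 107.7], [231.0, 43.5, 902.5, 64.2], [98.0, 59.7, 855.9, 429.7], [117.6, 68.7, 829.2, 374.0], [222.5, 281.9, 259.8, 76.6], [200.0, 282.5, 258.2, 132.8], [211.4, 282.4, 258.6, 104.4]]
(365.7, -609.3, 231.2, 98.8, np.float64(0.0), (467, 196, 45, 91))
(520.1, 427.5, 291.1, 259.6, np.float64(1.505), (47, 135, 107, 99))
```

Cylinder A lies flat inside the tray, centred near (502,408). I'll keep the wrist in its turned pose and go to cylinder B.

Request:
arm_command(rows=[[[-15,-55,0,0,0,0],[-25,-115,0,0,0,0],[-35,-175,0,0,0,0],[-50,-235,0,0,0,0],[-65,-295,0,0,0,0],[-80,-355,0,0,0,-0.05],[-95,-415,0,0,0,-0.1],[-105,-475,0,0,0,-0.17],[-120,-535,0,0,0,-0.17],[-135,-590,0,0,0,-0.17]]])

```text
time: 48.65
position: [602.9, -192.6, 323.6]
orientation: [[-0.995, -0.099, -0.003], [-0.099, 0.995, 0.002], [0.003, 0.002, -1.0]]
force: [0.4, 1.4, 0.3]
gripper_width: 49.8
grip_force: 0.0
```

```bash
python3 - <<'E'
from h import *
s=readout.sense();print(s["position"])
go(617.9,-298.1,150,.104,s)
E
```

```text
[ 602.90600551 -192.61151079  323.63670341]
go [-4.5, -106.5, 18.4] [0.002, -0.003, -0.004] yaw 3.246 q6 -2.1
```

Request:
arm_command(rows=[[[-2,-50,0,0,0,0],[-4.5,-100,10,0,0,0],[-4.5,-106.5,20,0,0,0],[-4.5,-106.5,35,0,0,0],[-4.5,-106.5,50,0,0,0],[-4.5,-106.5,60,0,0,0],[-4.5,-106.5,60,0,0,0],[-4.5,-106.5,60,0,0,0],[-4.5,-106.5,60,0,0,0],[-4.5,-106.5,60,0,0,0]]])

```text
time: 49.9
position: [618.9, -296.3, 267.0]
orientation: [[-0.995, -0.1, 0.001], [-0.1, 0.995, -0.001], [-0.001, -0.001, -1.0]]
force: [-0.5, 0.4, 0.4]
gripper_width: 49.9
grip_force: 0.0
```

```bash
python3 - <<'E'
from h import *
s,c=shot("wrist",None)
uv,P=dots(s,c); print(s["position"],np.c_[uv,P].round(1).tolist())
i=np.argsort(P[:,0])[:]
a,b=P[i[0]],P[i[-1]];m=(a+b)/2;d=b-a;print(m,np.hypot(*d),np.arctan2(d[1],d[0]))
go(m[0],m[1],26,np.arctan2(d[1],d[0]),s)
E
```

```text
[ 618.88642532 -296.30395709  266.96040547] [[254.9, 131.4, 561.9, -303.7], [256.0, 275.0, 677.1, -291.5]]
[ 619.47183302 -297.57597732] 115.80669760929673 0.105164660974596
go [-0.4, -1.3, 86.0] [-0.001, 0.001, -0.005] yaw 3.247 q6 -2.23
```

Request:
arm_command(rows=[[[0,-1.3,25,0,0,0],[0,-1.3,50,0,0,-0.005],[0,-1.3,70,0,0,-0.005],[0,-1.3,80,0,0,-0.005],[0,-1.3,86,0,0,-0.005],[0,-1.3,86,0,0,-0.005],[0,-1.3,86,0,0,-0.005],[0,-1.3,86,0,0,-0.005],[0,-1.3,86,0,0,-0.005],[0,-1.3,86,0,0,-0.005]]])

```text
time: 51.2
position: [618.9, -297.5, 180.4]
orientation: [[-0.994, -0.105, 0.0], [-0.105, 0.994, -0.0], [-0.0, -0.0, -1.0]]
force: [0.9, -0.5, 0.9]
gripper_width: 49.7
grip_force: 0.0
```

Request:
arm_command(rows=[[[0,0,0,0,0,0],[0,0,0,0,0,0],[0,0,0,0,0,0],[0,0,0,0,0,0],[0,0,0,0,0,0],[0,0,0,0,0,0],[0,0,0,0,0,0],[0,0,-20,0,0,0],[0,0,-60,0,0,0],[0,0,-120,0,0,0]]], grip=15)

```text
time: 52.45
position: [617.5, -296.4, 297.9]
orientation: [[-0.994, -0.105, -0.007], [-0.105, 0.994, 0.005], [0.006, 0.006, -1.0]]
force: [0.8, -0.7, -3.3]
gripper_width: 35.2
grip_force: 60.4
```

```bash
python3 - <<'E'
from h import *
s=readout.sense();print(s["gripper_width"],s["grip_force"])
go(493.7,337,150,-.065,s)
E
```

```text
35.24281769558303 60.40921211242676
go [56.5, 642.9, -3.1] [0.005, -0.007, 0.17] yaw 3.077 q6 -2.23
```

Request:
arm_command(rows=[[[5,55,-15,0,0,0],[10,115,-20,0,0,0],[15,175,-20,0,0,0],[20,235,-20,0,0,0.05],[25,295,-20,0,0,0.1],[30,355,-20,0,0,0.17],[36,415,-20,0,0,0.17],[42,475,-20,0,0,0.17],[48,535,-20,0,0,0.17],[52,590,-20,0,0,0.17]]])

```text
time: 53.7
position: [503.5, 285.7, 320.1]
orientation: [[-0.998, 0.064, -0.002], [0.064, 0.998, -0.0], [0.002, -0.0, -1.0]]
force: [0.1, -1.0, -3.9]
gripper_width: 35.0
grip_force: 60.9
```

```bash
python3 - <<'E'
from h import *
s=readout.sense();print(s["gripper_width"],s["grip_force"],s["position"])
go(493.7,337,120,-.065,s)
E
```

```text
34.9752969026935 60.90840697288513 [503.502141   285.73016971 320.08477725]
go [13.0, 50.5, 45.1] [-0.0, -0.002, 0.001] yaw 3.077 q6 -1.12
```

Request:
arm_command(rows=[[[6,25,0,0,0,0],[13,50,10,0,0,0],[13,50,25,0,0,0],[13,50,45,0,0,0],[13,50,65,0,0,0],[13,50,85,0,0,0],[13,50,85,0,0,0],[13,50,85,0,0,0],[13,50,85,0,0,0],[13,50,85,0,0,0]]])

```text
time: 54.95
position: [495.8, 334.7, 236.2]
orientation: [[-0.998, 0.065, 0.002], [0.065, 0.998, 0.001], [-0.002, 0.001, -1.0]]
force: [0.5, -0.1, -2.8]
gripper_width: 34.9
grip_force: 61.1
```

```bash
python3 - <<'E'
from h import *
s,c=shot("wrist","t2")
print(s["gripper_width"],s["grip_force"],s["position"])
go(493.7,337,30.4,-.065,s)
uv,P=dots(s,c,z=s["position"][2]-180.4+38);print(P)
E
```

```text
34.90795953510957 61.124128103256226 [495.77850615 334.71835936 236.24330076]
go [2.3, 2.1, 50.8] [0.001, 0.002, 0.0] yaw 3.077 q6 -1.04
[[435.29764304 391.02870941]
 [438.93456452 339.00556039]]
```

View pics/t2.png

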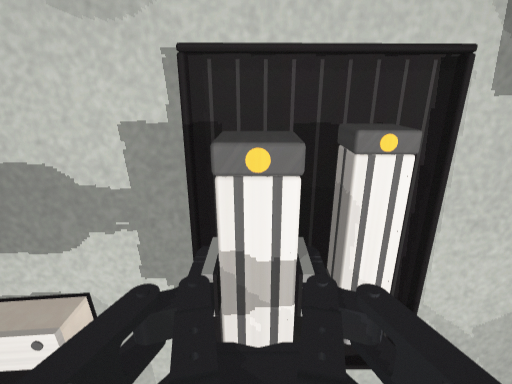

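Both cylinders are inside the tray outline, with A at (389,142) and the held B at (258,160). Lowering B.

Request:
arm_command(rows=[[[1,1,15,0,0,0],[1,1,30,0,0,0],[1,1,38,0,0,0],[1,1,43,0,0,0],[1,1,47,0,0,0],[1,1,49,0,0,0],[1,1,50.5,0,0,0],[1,1,50.5,0,0,0],[1,1,50.5,0,0,0],[1,1,50.5,0,0,0]]])

```text
time: 56.25
position: [494.7, 335.7, 185.5]
orientation: [[-0.998, 0.065, 0.001], [0.065, 0.998, 0.0], [-0.001, 0.0, -1.0]]
force: [-2.8, -1.8, 4.2]
gripper_width: 35.4
grip_force: 62.0
```

Request:
arm_command(rows=[[[0,0,0,0,0,0],[0,0,0,0,0,0],[0,0,0,0,0,0],[0,0,0,0,0,0],[0,0,0,0,0,0],[0,0,-15,0,0,0],[0,0,-45,0,0,0],[0,0,-85,0,0,0],[0,0,-140,0,0,0],[0,0,-160,0,0,0]]], grip=50)

```text
time: 57.5
position: [495.3, 336.0, 350.6]
orientation: [[-0.998, 0.065, 0.008], [0.065, 0.998, 0.004], [-0.007, 0.004, -1.0]]
force: [0.5, 0.3, -0.1]
gripper_width: 50.3
grip_force: 0.0
```

```bash
python3 - <<'E'
from h import *
s,c=shot("wrist",None)
uv,P=dots(s,c,z=43); print(s["position"],np.c_[uv,P].round(1).tolist())
R=s["orientation"];print(R.T@(np.array([400,-329,345])-s["position"]),Ro.from_matrix(R.T@down(1.57)).as_rotvec())
E
```

```text
[495.30446064 336.03924747 350.6446717 ] [[255.6, 118.4, 437.6, 340.0], [333.7, 121.1, 444.9, 413.5], [255.9, 228.9, 552.9, 332.6], [323.5, 230.9, 560.1, 405.2]]
[  52.12556482 -669.82790522    2.34650844] [0.00899215 0.00257305 1.50686704]
```

Both cylinders lie in the tray. Moving to the set-point unit.

Request:
arm_command(rows=[[[5,-55,0,0,0,0.15],[9,-115,0,0,0,0.3],[14,-175,0,0,0,0.45],[19,-235,0,0,0,0.6],[24,-295,0,0,0,0.75],[29,-355,0,0,0,0.9],[34,-415,0,0,0,1.05],[39,-475,0,0,0,1.2],[44,-535,0,0,0,1.35],[48,-590,0,0,0,1.5]]], grip=75)

```text
time: 58.8
position: [407.3, -251.8, 343.3]
orientation: [[-0.0, 1.0, -0.001], [1.0, 0.0, 0.001], [0.001, -0.001, -1.0]]
force: [1.2, 0.9, -0.6]
gripper_width: 75.2
grip_force: 0.0
```

```bash
python3 - <<'E'
from h import *
s,c=shot("wrist","k1",f=1.5)
np.savez("k1.npz",color=c["color"],K=c["K"],mount=c["mount"],position=s["position"],orientation=s["orientation"])
print(s["position"],s["orientation"].round(3).tolist(),s["q"])
E
```

```text
[ 407.27320717 -251.8118213   343.34819641] [[-0.0, 1.0, -0.001], [1.0, 0.0, 0.001], [0.001, -0.001, -1.0]] [-7.09382844e-01 -2.62677414e-01  2.00830044e+00  1.72379787e-04
  1.39775515e+00 -7.09604998e-01]
```

View pics/k1.png

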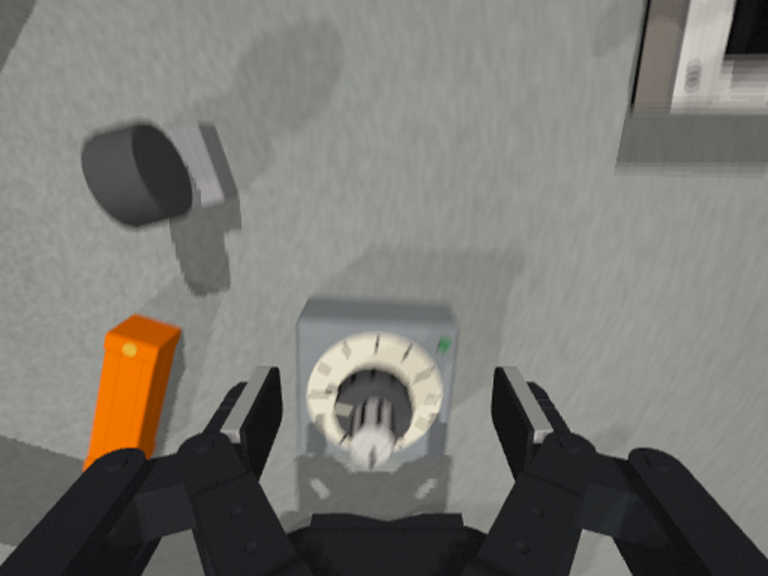

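The view is slightly blurred because the arm was still moving. Mark 0 is on the left (the robot side), the coarse knob's white line is at (343,410) and the fine knob's line is at (373,458). I'll look again from overhead once it has settled.

Request:
arm_command(rows=[[[-50,-4,0,0,0,0],[-100,-7,0,0,0,0],[-123,-7,0,0,0,0],[-123,-7,0,0,0,0],[-123,-7,0,0,0,0],[-123,-7,0,0,0,0],[-123,-7,0,0,0,0],[-123,-7,0,0,0,0],[-123,-7,0,0,0,0],[-123,-7,0,0,0,0]]])

```text
time: 60.1
position: [402.1, -373.1, 344.8]
orientation: [[-0.006, 1.0, 0.0], [1.0, 0.006, -0.0], [-0.0, 0.0, -1.0]]
force: [0.5, -0.9, 0.9]
gripper_width: 75.3
grip_force: 0.0
```

```bash
python3 - <<'E'
from h import *
s,c=shot("wrist",None)
print(s["position"])
u0=proj(c,[400,-329,60],s)[0];print(u0)
x,y=int(u0[0]),int(u0[1])
im=c["color"][max(0,y-75):y+75,x-75:x+75,::-1];print(max(0,y-75),x-75)
cv2.imwrite("pics/k2.png",cv2.resize(im,None,fx=4,fy=4,interpolation=cv2.INTER_CUBIC))
hsv=cv2.cvtColor(c["color"],cv2.COLOR_RGB2HSV)
m=cv2.inRange(c["color"],(190,185,160),(255,255,235));m[:max(0,y-75)]=0;m[y+75:]=0;m[:,:x-75]=0;m[:,x+75:]=0
k=np.argwhere(m)[:,::-1].astype(np.int32);h=cv2.convexHull(k.reshape(-1,1,2))
P=unproj(c,h[:,0].astype(float),51,s)[:,:2].astype(np.float32);print("ring",cv2.minEnclosingCircle(P),cv2.fitEllipse(P))
E
```

```text
[ 402.14648532 -373.06267392  344.77155679]
[254.03230409 140.81651036]
65 179
ring ((400.6371765136719, -334.2431640625), 47.444740295410156) ((400.5743103027344, -334.35723876953125), (94.41191101074219, 94.55866241455078), 175.0259552001953)
```

View pics/k2.png

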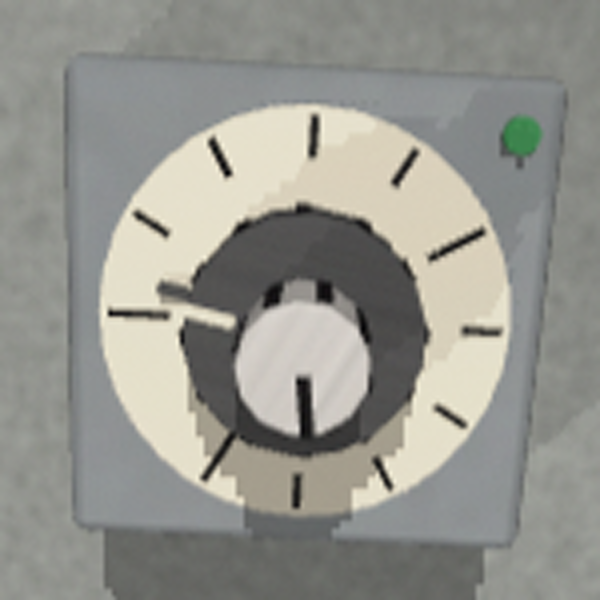

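The enlarged dial is clear. Mark 0 is at (140,315) and mark 3 at (314,135). Mark 6 is at (482,331) and mark 9 at (297,490). The coarse line runs from (190,310) to (235,323), with its nib at (170,288), just past mark 0. The fine line runs from (303,378) to (307,437), close to mark 9.

```bash
python3 - <<'E'
from h import *
s,c=shot("wrist",None)
f=lambda *p:(np.array(p)+.5)/4-.5+[179,65]
U=lambda z,*p:unproj(c,f(*p),z,s)[:,:2]
o=np.array([400.6,-334.3])
ang=lambda d:np.degrees(np.arctan2(d[1],d[0]))
m=U(51,[140,315],[150,222],[220,157],[314,135],[405,167],[457,243],[482,331],[450,415],[383,472],[297,490],[218,456])
a=[ang(q-o) for q in m];off=[(180-30*i-x+180)%360-180 for i,x in enumerate(a)];print("unit yaw offset(deg, cw)",np.round(off,1),np.mean(off))
L=U(73.5,[190,310],[235,323]);print("coarse line",L,"ang from axis",ang(L[0]-o),"dir",ang(L[0]-L[1]))
n=U(52,[168,288])[0];print("nib",ang(n-o))
F=U(104,[303,378],[307,437]);print("fine",F,ang(F[1]-F[0]),ang(F[1]-o))
ft=U(104,[303,369]);print("finetop centre",ft)
E
```

```text
unit yaw offset(deg, cw) [2.  2.6 2.6 2.7 2.7 2.3 2.6 2.4 2.3 2.4 2.6] 2.4690617478154437
coarse line [[ 376.62579428 -328.14432569]
 [ 386.04631154 -330.8260351 ]] ang from axis 165.59967600090178 dir 164.11010126519318
nib 166.12405581532656
fine [[ 400.69107212 -335.87044026]
 [ 401.48572828 -347.31143611]] -86.02679354859286 -86.10570879451726
finetop centre [[ 400.68631634 -334.15830861]]
```

```bash
python3 - <<'E'
from h import *
go(400.6,-334.3,110,2.094)
E
```

```text
go [38.8, -1.3, 79.7] [0.0, 0.0, -0.517] yaw 2.094 q6 -0.89
```

Request:
arm_command(rows=[[[20,-1,0,0,0,-0.17],[39,-1.3,10,0,0,-0.34],[39,-1.3,30,0,0,-0.517],[39,-1.3,55,0,0,-0.517],[39,-1.3,80,0,0,-0.517],[39,-1.3,80,0,0,-0.517],[39,-1.3,80,0,0,-0.517],[39,-1.3,80,0,0,-0.517],[39,-1.3,80,0,0,-0.517],[39,-1.3,80,0,0,-0.517]]])

```text
time: 61.45
position: [400.7, -334.2, 265.2]
orientation: [[-0.499, 0.866, 0.001], [0.866, 0.499, -0.001], [-0.001, 0.0, -1.0]]
force: [-0.3, -0.4, -0.3]
gripper_width: 75.1
grip_force: 0.0
```

```bash
python3 - <<'E'
from h import *
go(400.6,-334.3,72,2.094)
E
```

```text
go [0.0, -0.1, 38.2] [0.0, 0.001, -0.0] yaw 2.094 q6 -1.36
```

Request:
arm_command(rows=[[[0,0,15,0,0,0],[0,0,28,0,0,0],[0,0,35,0,0,0],[0,0,38,0,0,0],[0,0,38,0,0,0],[0,0,38,0,0,0],[0,0,38,0,0,0],[0,0,38,0,0,0],[0,0,38,0,0,0],[0,0,38,0,0,0]]])

```text
time: 62.7
position: [400.6, -334.1, 226.7]
orientation: [[-0.499, 0.866, 0.0], [0.866, 0.499, -0.0], [-0.0, 0.0, -1.0]]
force: [-0.6, -0.4, -0.0]
gripper_width: 74.8
grip_force: 0.0
```

Request:
arm_command(rows=[[[0,0,0,0,0,0],[0,0,0,0,0,0],[0,0,0,0,0,0],[0,0,0,0,0,0],[0,0,0,0,0,0],[0,0,0,0,0,0],[0,0,0,0,0,0],[0,0,0,0,0,0],[0,0,0,0,0,0],[0,0,0,0,0,0]]], grip=35)

```text
time: 63.95
position: [400.1, -334.5, 227.4]
orientation: [[-0.5, 0.866, -0.003], [0.866, 0.5, -0.001], [0.001, -0.003, -1.0]]
force: [-5.4, -0.1, 5.2]
gripper_width: 50.2
grip_force: 62.0
```

Request:
arm_command(rows=[[[0,0,0,0,0,0.15],[0,0,0,0,0,0.3],[0,0,0,0,0,0.45],[0,0,0,0,0,0.6],[0,0,0,0,0,0.75],[0,0,0,0,0,0.9],[0,0,0,0,0,1.05],[0,0,0,0,0,1.2],[0,0,0,0,0,1.36],[0,0,0,0,0,1.36]]])

```text
time: 65.2
position: [399.9, -334.5, 227.4]
orientation: [[0.743, 0.669, -0.004], [0.669, -0.743, -0.0], [-0.003, -0.002, -1.0]]
force: [-7.1, -0.2, 6.0]
gripper_width: 50.1
grip_force: 62.3
```

Request:
arm_command(rows=[[[0,0,0,0,0,0],[0,0,0,0,0,0],[0,0,0,0,0,0],[0,0,0,0,0,0],[0,0,0,0,0,0],[0,0,-10,0,0,0],[0,0,-35,0,0,0],[0,0,-80,0,0,0],[0,0,-120,0,0,0],[0,0,-120,0,0,0]]], grip=75)

```text
time: 66.45
position: [401.4, -335.0, 352.2]
orientation: [[0.743, 0.67, 0.006], [0.67, -0.743, -0.007], [-0.0, 0.009, -1.0]]
force: [0.2, -0.5, -0.1]
gripper_width: 75.0
grip_force: 0.0
```

```bash
python3 - <<'E'
from h import *
s=readout.sense();print(s["position"],s["orientation"].round(3).tolist(),s["q"][5])
go(400,-373,190,0.733,s)
E
```

```text
[ 401.44228485 -334.98822277  352.19816282] [[0.743, 0.67, 0.006], [0.67, -0.743, -0.007], [-0.0, 0.009, -1.0]] -0.0008926104986213358
go [-26.5, 27.2, 7.5] [0.009, -0.0, 0.001] yaw 0.733 q6 -0.0
```

```bash
cat >> h.py <<'E'
def dial(s,c,o=(400.6,-334.3)):
    """angle of the white coarse line (top z 73.5) and black fine line (z 104), and cam image crop"""
    g=c["color"].min(2).astype(np.float32);a=np.radians(np.arange(0,360,.5))
    def prof(z,rs):
        acc=[]
        for r in rs:
            q=np.c_[o[0]+r*np.cos(a),o[1]+r*np.sin(a),np.full(len(a),z)]
            p=proj(c,q,s).astype(np.float32);acc.append(cv2.remap(g,p[:,:1],p[:,1:],cv2.INTER_LINEAR).ravel())
        return np.mean(acc,0)
    for nm,z,rs,sg in(("coarse",73.5,(20,21.5,23,24),1),("fine",104,(6,8,10,11),-1)):
        f=prof(z,rs)*sg;b=np.median(f);i=np.argsort(-f)[:1][0]
        idx=(np.arange(i-16,i+17))%720;w=np.clip(f[idx]-b-(f[i]-b)*.4,0,None)
        an=(i+(w*np.arange(-16,17)).sum()/w.sum())/2
        print(nm,"ang",round(an,1),"mark",round(((177.5-an)%360)/30,2),"contrast",round(f[i]-b,1), "others",[int(k/2) for k in np.where(f>b+.6*(f[i]-b))[0]][::4])
E
python3 - <<'E'
from h import *
s,c=shot("wrist",None)
print(s["position"]);dial(s,c)
u=proj(c,[400.6,-334.3,75],s)[0].astype(int);print(u)
im=c["color"][u[1]-70:u[1]+70,u[0]-70:u[0]+70,::-1]
cv2.imwrite("pics/k3.png",cv2.resize(im,None,fx=4,fy=4,interpolation=cv2.INTER_CUBIC))
go(400.6,-334.3,96,.733,s)
E
```

```text
[ 401.44228485 -334.98822277  352.19816282]
coarse ang 90.0 mark 2.92 contrast 121.2 others [87, 89, 91, 93, 188, 190, 192, 194, 196, 198, 200, 202, 204, 206, 208, 210, 212, 214, 216, 218, 220, 222, 224, 226, 228, 230, 232, 234, 236, 238]
fine ang 268.7 mark 8.96 contrast 168.5 others [261, 263, 265, 267, 269, 271, 273, 275]
[252 191]
go [-0.2, -2.0, 101.2] [0.009, -0.0, 0.001] yaw 0.733 q6 -0.0
```

View pics/k3.png

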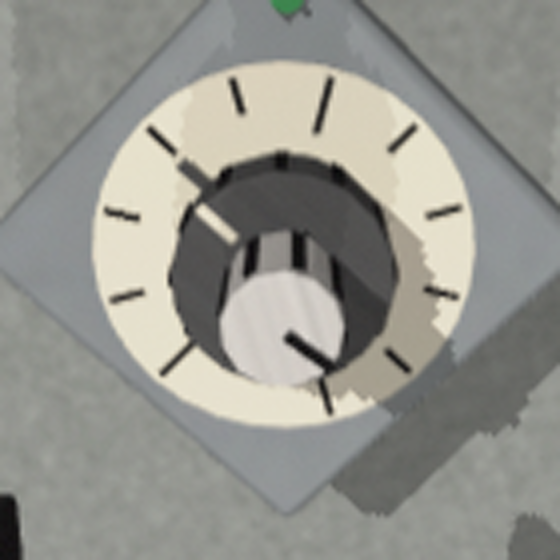

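The coarse nib at (193,175) points at about mark 3, which is at (160,140), but the arm hadn't settled. I'll let it settle and measure the nib against the marks in the same image.

Request:
arm_command(rows=[[[0,0,0,0,0,0],[0,0,0,0,0,0],[0,0,0,0,0,0],[0,0,0,0,0,0],[0,0,0,0,0,0],[0,0,0,0,0,0],[0,0,0,0,0,0],[0,0,0,0,0,0],[0,0,0,0,0,0],[0,0,0,0,0,0]]], grip=75)

```text
time: 67.75
position: [400.6, -334.1, 346.7]
orientation: [[0.743, 0.67, 0.0], [0.67, -0.743, -0.0], [0.0, 0.0, -1.0]]
force: [0.8, -0.9, 1.2]
gripper_width: 74.9
grip_force: 0.0
```

```bash
cat >> h.py <<'E'
def ring(s,c):
    u=proj(c,[400.6,-334.3,51],s)[0].astype(int);m=cv2.inRange(c["color"],(190,185,160),(255,255,235))
    k=np.zeros_like(m);cv2.circle(k,tuple(int(v) for v in u),95,255,-1);m&=k
    n,l,st,_=cv2.connectedComponentsWithStats(m);i=1+np.argmax(st[1:,4])
    h=cv2.convexHull(np.argwhere(l==i)[:,::-1].astype(np.int32).reshape(-1,1,2))
    P=unproj(c,h[:,0].astype(float),51,s)[:,:2].astype(np.float32);(o,ax,_)=cv2.fitEllipse(P);print("ring",np.round(o,1),np.round(ax,1))
    g=c["color"].min(2).astype(np.float32);a=np.radians(np.arange(0,360,.5))
    def pr(r,z):
        q=np.c_[o[0]+r*np.cos(a),o[1]+r*np.sin(a),np.full(720,z)];p=proj(c,q,s).astype(np.float32)
        return cv2.remap(g,p[:,:1],p[:,1:],cv2.INTER_LINEAR).ravel()
    def low(f,lo):
        f=-f;i=np.arange(int(lo*2)-20,int(lo*2)+21)%720;w=np.clip(f[i]-np.percentile(f[i],45),0,None);return lo+(w*np.arange(-20,21)).sum()/w.sum()/2
    print("marks off",[round(low(np.mean([pr(r,51) for r in(40,42,44)],0),(177.5-30*k)%360)-(177.5-30*k)%360,1) for k in range(11)])
    print("nib r33",[int(v) for v in pr(33,52)[150:220:4]],"r35",[int(v) for v in pr(35,52)[150:220:4]],"from 75deg step 2")
    return o
E
python3 - <<'E'
from h import *
s,c=shot("wrist",None)
print(s["position"],s["orientation"][2].round(4));o=ring(s,c);dial(s,c,o)
go(400.6,-334.3,96,.733,s)
E
```

```text
[ 400.59416379 -334.1024601   346.73344216] [ 0.  0. -1.]
ring [ 400.1 -334.4] [94.4 94.5]
marks off [np.float64(0.0), np.float64(0.1), np.float64(0.1), np.float64(-0.2), np.float64(-0.0), np.float64(-0.1), np.float64(0.4), np.float64(-0.1), np.float64(-1.2), np.float64(-0.0), np.float64(0.7)]
nib r33 [185, 185, 186, 186, 186, 155, 91, 81, 113, 189, 202, 202, 202, 202, 202, 202, 202, 201] r35 [185, 185, 186, 186, 186, 182, 178, 184, 196, 203, 202, 202, 203, 202, 201, 202, 203, 203] from 75deg step 2
coarse ang 88.4 mark 2.97 contrast 120.8 others [85, 87, 89, 91, 192, 194, 196, 198, 200, 202, 204, 206, 208, 210, 212, 214, 216, 218, 220, 222, 224, 226, 228, 230, 232, 234, 236, 238, 240]
fine ang 272.5 mark 8.83 contrast 171.8 others [265, 267, 269, 271, 273, 275, 277, 279]
go [-0.1, 0.1, 95.7] [0.0, -0.0, 0.001] yaw 0.733 q6 -0.0
```

Coarse reads 2.97, which is good. Now the fine knob, from 8.81 to 6: 1.47 rad counter-clockwise.

Request:
arm_command(rows=[[[0,0,25,0,0,0],[0,0,50,0,0,0],[0,0,72,0,0,0],[0,0,85,0,0,0],[0,0,92,0,0,0],[0,0,95,0,0,0],[0,0,95,0,0,0],[0,0,95,0,0,0],[0,0,95,0,0,0],[0,0,95,0,0,0]]], grip=50)

```text
time: 69.05
position: [400.7, -334.2, 252.0]
orientation: [[0.743, 0.67, 0.0], [0.67, -0.743, -0.0], [-0.0, 0.0, -1.0]]
force: [-1.2, 1.2, -0.3]
gripper_width: 50.0
grip_force: 0.0
```

Request:
arm_command(rows=[[[0,0,0,0,0,0],[0,0,0,0,0,0],[0,0,0,0,0,0],[0,0,0,0,0,0],[0,0,0,0,0,0],[0,0,0,0,0,0],[0,0,0,0,0,0],[0,0,0,0,0,0],[0,0,0,0,0,0],[0,0,0,0,0,0]]], grip=10)

```text
time: 70.3
position: [400.5, -333.9, 252.0]
orientation: [[0.743, 0.67, -0.001], [0.67, -0.743, 0.001], [-0.0, -0.001, -1.0]]
force: [-4.0, 3.2, 5.1]
gripper_width: 24.2
grip_force: 58.9
```

Request:
arm_command(rows=[[[0,0,0,0,0,-0.16],[0,0,0,0,0,-0.32],[0,0,0,0,0,-0.48],[0,0,0,0,0,-0.64],[0,0,0,0,0,-0.8],[0,0,0,0,0,-0.96],[0,0,0,0,0,-1.12],[0,0,0,0,0,-1.29],[0,0,0,0,0,-1.47],[0,0,0,0,0,-1.47]]])

```text
time: 71.55
position: [399.8, -333.9, 252.1]
orientation: [[-0.593, 0.805, -0.005], [0.805, 0.593, 0.002], [0.004, -0.003, -1.0]]
force: [-9.2, 4.5, 9.2]
gripper_width: 24.2
grip_force: 59.5
```

Request:
arm_command(rows=[[[0,0,0,0,0,0],[0,0,0,0,0,0],[0,0,0,0,0,0],[0,0,0,0,0,0],[0,0,0,0,0,0],[0,0,-30,0,0,0],[0,0,-65,0,0,0],[0,0,-95,0,0,0],[0,0,-95,0,0,0],[0,0,-95,0,0,0]]], grip=60)

```text
time: 72.8
position: [400.4, -333.9, 345.6]
orientation: [[-0.592, 0.806, -0.001], [0.806, 0.592, 0.001], [0.001, -0.0, -1.0]]
force: [-0.8, -0.8, 0.4]
gripper_width: 59.9
grip_force: 0.0
```

Request:
arm_command(rows=[[[0,0,0,0,0,0],[0,0,0,0,0,0],[0,0,0,0,0,0],[0,0,0,0,0,0],[0,0,0,0,0,0],[0,0,0,0,0,0],[0,0,0,0,0,0],[0,0,0,0,0,0],[0,0,0,0,0,0],[0,0,0,0,0,0]]])

```text
time: 74.05
position: [400.6, -334.1, 346.7]
orientation: [[-0.592, 0.806, 0.0], [0.806, 0.592, 0.0], [0.0, 0.0, -1.0]]
force: [0.6, -0.3, 0.9]
gripper_width: 59.8
grip_force: 0.0
```

```bash
python3 - <<'E'
from h import *
s,c=shot("wrist",None)
print(s["position"],s["orientation"].round(4).tolist());o=ring(s,c);dial(s,c,o);dial(s,c)
t,c=shot("top","top9",f=1.5)
E
```

```text
[ 400.59561723 -334.11025844  346.69723203] [[-0.5916, 0.8062, 0.0], [0.8062, 0.5916, 0.0], [0.0, 0.0, -1.0]]
ring [ 401.  -334.6] [94.2 94.7]
marks off [np.float64(0.0), np.float64(-0.1), np.float64(-0.1), np.float64(-0.3), np.float64(-0.3), np.float64(-0.2), np.float64(0.6), np.float64(0.0), np.float64(-1.2), np.float64(0.1), np.float64(0.8)]
nib r33 [186, 187, 187, 187, 180, 111, 79, 86, 155, 193, 204, 205, 205, 204, 204, 205, 205, 205] r35 [187, 186, 187, 187, 188, 179, 177, 172, 182, 204, 204, 205, 204, 204, 204, 205, 204, 204] from 75deg step 2
coarse ang 87.4 mark 3.0 contrast 122.1 others [84, 86, 88, 90, 278, 280, 282, 284, 286, 288, 290, 292, 294, 296, 298, 300, 302, 304, 306, 308, 310, 312, 314, 316, 318, 320, 322, 324]
fine ang 356.5 mark 6.03 contrast 169.4 others [0, 2, 4, 350, 352, 354, 356, 358]
coarse ang 86.4 mark 3.04 contrast 122.6 others [83, 85, 87, 89, 278, 280, 282, 284, 286, 288, 290, 292, 294, 296, 298, 300, 302, 304, 306, 308, 310, 312, 314, 316, 318, 320, 322, 324, 340]
fine ang 354.9 mark 6.09 contrast 170.3 others [0, 2, 348, 350, 352, 354, 356, 358]
```

View pics/top9.png

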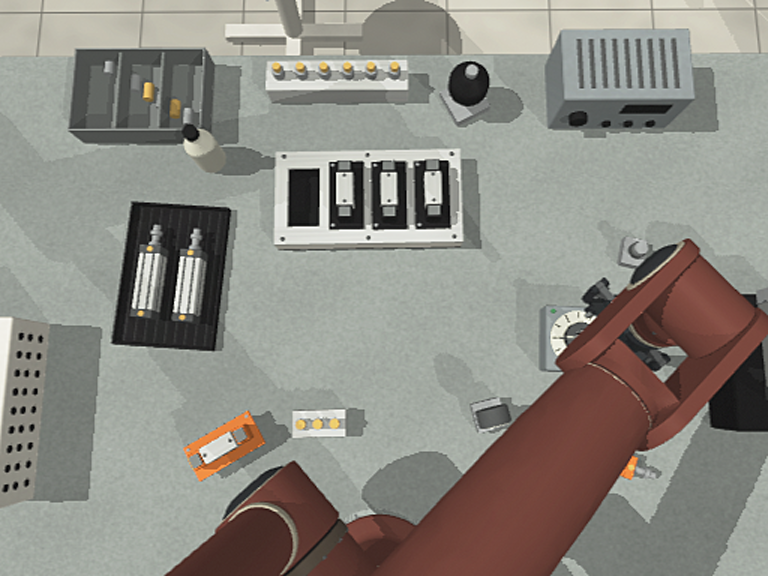

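The final top view shows the three valves seated at (347,193), (389,193) and (432,192). Both cylinders lie in the tray at (148,280) and (190,280) with their rods away from the robot, and nothing else has moved. The dial reads coarse 3.0 and fine 6.03, so I'm handing in.

```bash
python3 -c "
from bench import order
print(order.finish_job())"
```

```text
the job is handed in; nothing more can be done
None
```

The job is handed in: the three valves that were on the bench are clipped into bays 2–4, both cylinders lie in the tray with their rods pointing away from the robot, and the unit is set to 3.6 (coarse reads about 3.0, fine about 6.0); no verdict came back.

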